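# Check a racked organizer frame for square

## Task

Check whether the red organizer frame is square: lay the slide rule flat inside it from corner to corner, its fixed round nose home in a corner at the spring-clip rail, and draw the tongue out gently until the sprung tip is pressed lightly, not bottomed, into the opposite corner. Measure both diagonals this way, closing the rule and lifting it out to change over, and leave it lying released and set like this along the longer one (if they agree within 3 mm, either will do). Never force the frame, and leave the other things on the shelf alone.

Things in the scene. Friction and masses are not known exactly. Their poses are not given: they have to be found in the camera images.
- frame: Red steel organizer frame, no floor, fixed on the shelf. Origin: on the shelf, midway between the inner faces. Rails 8 mm thick, 22 high. Clip rail: inner face at x = -80 mm, along y. Plain rail: inner face at x = +80 mm; its inner corners are at y = +90+s and -90+s mm, s unknown, -16 to 16; straight side rails lean with it. Stiff: push with a few newtons, 20 N is forcing it.
- clip_left (a point): Inner corner at the clip rail's left end (frame x -80, y +90 mm), on the shelf; exact however the frame leans. Thin spring clips stand on the outside of this rail, 37 mm high. Its diagonal runs to the plain rail's corner near y = -90 mm.
- clip_right (a point): Inner corner at the clip rail's right end (frame x -80, y -90 mm), on the shelf; exact. Its diagonal runs to the plain rail's corner near y = +90 mm.
- rule_grip (a point): Centre of the black upright handle on the rule's tongue: 26 mm along the rule, 16 wide, 13 to 53 mm above the rule's underside (this point: 33). x: along the rule, nose to tip; z up. Tongue shut, it is 95 mm from the nose centre, near the balance point. Pushed towards the nose it shuts the tongue, then pushes the whole rule; pulled away it draws the tongue out (see rule_slide).
- rule_nose (a point): Centre of the rule's fixed nose, an upright brass pin of 10 mm diameter at the end of the wooden stock (24 mm wide, 12 high; whole rule 0.32 kg), 8 mm above the underside. x along the rule towards the tip. Home in a corner it is 5 mm from both inner faces.
- rule_tip (a point): Centre of the sprung tip, an upright brass pin of 10 mm diameter at the end of the tongue, 8 mm above the underside. Nose to tip centres: 190 mm with the tongue shut, up to 250 drawn out, 226.7 on both diagonals of a square frame.
- rule_slide (a joint): how far the tongue is drawn out: 0 shut, up to 0.060 m. It drags with 1.5 N and stays where it is left; the stock stays behind as the tongue is drawn if it rests on the shelf, best pressed down by a few newtons through the handle
- rule_feeler (a joint): how far the sprung tip is pressed in: 0 free, 0.005 m bottomed; 0.8 N per mm
- tin_mid (a point): Centre of a grey plastic tin with a screw-top lid, 64 mm diameter, 50 mm high; leave alone
- block_mid (a point): Centre of a wooden block, 90 x 50 x 40 mm; leave alone
- ring_mid (a point): Centre of a black hub-centric ring, 74 mm diameter, 12 mm high; leave alone
- bar_mid (a point): Centre of a chrome extension bar, 170 mm long, 20 mm thick, lying; leave alone
There are look-alikes about, which are no part of the job. Of the things like the part that bears rule_grip, leave any that is blue; of the rest the smaller one is meant.

How it is judged:
By the outcome, as a careful person would: the job done as asked, in the order asked, and still so for the second after the job is handed in, with the robot touching nothing.
It also fails if it takes over 72 s, if anything falls off the work surface, if the arm or the gripper's body presses on something with over 40 N, if the wrist force passes 120 N, or if a joint passes its speed limit or range.

## Robot

A 7-joint arm with a two-finger parallel gripper is mounted at the origin on the work surface. World frame = base frame: x ahead of the robot, y to its left, z up, the work surface at z = 0. Lengths are in m, angles in rad, forces in N, time in s.
With the tool pointing down it reaches from about 0.425 to 0.875 m from the base axis. Payload 4.7 kg.
Tool frame: the origin (TCP) lies on the centre line of the jaws, within the pads' length; the fingertips stand 17 mm ahead of it and the grasp point (between the pads) lies 2 mm behind it (robot.tips_ahead is the distance from the TCP to the fingertips, in m); z points along the fingers, y is the direction in which the jaws open and shut (so a half turn about z gives the same grasp; the last joint's range is limited). The gripper opens to 85 mm and grips with 20 to 120 N. Pads are 22 mm wide; open, the fingers measure 114 mm over their backs; the gripper's body (76 mm by 85 mm) begins 54 mm behind the grasp point. The pads swing forward as they close: fully open they stand 13 mm farther back than shut.
Start: joints at [1.283, 0.321, -0.07, 1.45, 0.023, 1.371, -0.057], TCP at [0.193, -0.621, 0.248] pointing down, gripper open.
Joint ranges: [-2.86, 2.86], [-0.3, 2.09], [-1.38, 1.24], [0.06, 2.45], [-1.56, 4.7], [0.09, 2.05], [-2.69, 2.69]. Speed limits (rad/s): [2.57, 2.57, 3.14, 3.14, 3.14, 3.14, 3.14].

## Interface

Orientations are given as a rotation vector (axis times angle).
In Python, from cell import robot, optics, workorder gives the robot as it stands.
- The arm moves only by the tool step_arm, never from a script. Its argument "rows" is a list of rows, each a list of 3 entries, a list of its own where there are three numbers: the turn, a rotation vector about the tool's x, y, z in rad, then the shift along the tool's x, y, z in cm, then the opening, from -1 (shut) to 1 (fully open). In form: [[[rx, ry, rz], [x, y, z], grip], ...]. A call has 1 to 5 rows; each row shifts and turns the commanded pose from where the row before left it, along the tool's axes as they then stand; what a row does not reach is not made up. A row lasts 1/10 s, in which the tool goes at most 50 mm and 8.59 degrees, less where a joint would pass 70% of its speed; a pose out of reach is approached as far as the arm can. A call is refused whole if a number of a shift passes 5 or a number of a turn 0.15, either way. A call with a gripper value outside its range is refused whole. The fingers move at their own pace and stop on an object; "force" is the grip in N (left out, the last holds). Time passes only in rows, so rows that do not move let the fingers close. It gives the time, the measured TCP pose, the force and the opening at its end, in the units of the state.
- robot.read_state(): the state, without advancing time (a new reading comes with each control period).
- optics.read_camera(name): name is "scene" or "side" or "wrist"; returns a dict with "pixels" (480x640x3 uint8, blue, green, red), "z_map" (480x640 float32, m along the optical axis (not along the pixel's ray), 0 where there is no reading), "fx", "fy", "cx", "cy" (pixels), "k1" (the pictures are not rectified: a ray, as slopes to the right and down, at radius r is drawn at 1 + k1 r^2 times it, then the intrinsics apply), "R" (3x3) and "t" (3): a world point X has camera coordinates R X + t. Camera axes: x right, y down, z forward; pixel columns grow to the right and rows downward; lengths in m; the calibration is good to about 2 mm. A picture is of the moment at which its call begins.
- workorder.job_done(): hands the job in, once; it reports no verdict.
The state is a dict: "time": time; "joint_pos": joint angles; "joint_velocities": joint speeds; "joint_efforts": joint torques, N m; "eef_pos": TCP position; "tcp_rot": TCP orientation; "force": force on the tool from outside, world axes, zero at the start; "ft_torque": the same for the moment, N m; "finger_gap": opening from 0.0 (shut) to 1.0 (fully open).
Only numpy, scipy, OpenCV 4.12 (cv2) and the standard library are available. Lean on these libraries where they do the work, as an engineer would, in place of code of your own. Each camera call takes 0.05 s, during which the arm holds its last target.

## Working session

There is one attempt and no reset: what is moved stays moved. The work goes in short steps, Python scripts to look and compute and a tool call to move; the robot and the scene stay as the last step left them, time stands still between calls to the robot, and variables do not carry over. Pictures are saved under pics/ and viewed, and the job is handed in when it is done.

Besides the shell and the picture viewer there is one more tool, called after "Call:" by a JSON object that holds its "op" and its "data". step_arm: Moves the arm, as the interface text tells. Its arguments: {"type":"object","properties":{"rows":{"type":"array"},"force":{"type":"number"}},"required":["rows"]}

```bash
ls; mkdir -p pics; cat > h.py <<'E'
import numpy as np, cv2
from cell import robot, optics, workorder
E
python3 - <<'E'
from h import *
print(robot.read_state())
for n in ["scene","side","wrist"]:
    c=optics.read_camera(n); cv2.imwrite(f"pics/{n}0.png",c["pixels"]); np.save(f"{n}0.npy",c,allow_pickle=True)
    print(n,c["fx"],c["cx"],c["cy"],c["k1"],c["R"].tolist(),c["t"], (c["z_map"]>0).mean())
E
```

```text
pics
{'time': 0.0, 'joint_pos': array([ 1.28308816,  0.32180658, -0.07008328,  1.45166095,  0.02259775,
        1.37077185, -0.05692758]), 'joint_velocities': array([ 0.00016467, -0.00030217, -0.00178901, -0.00134534, -0.00012126,
       -0.00020362,  0.00013625]), 'joint_efforts': array([-6.11297150e-05, -4.93588221e+01, -3.82388905e-01, -3.14333653e+01,
        1.28545862e-02,  1.13526583e-02, -3.56934083e-05]), 'eef_pos': array([ 0.19301982, -0.62016585,  0.24724116]), 'tcp_rot': array([-3.10408869e+00, -4.72009325e-01,  5.85614638e-04]), 'force': array([-0.03085355,  1.30744467, -0.56510484]), 'ft_torque': array([-0.0242402 ,  0.02405918,  0.04484214]), 'finger_gap': 1.001238237188768}
scene 482.67372996141785 315.6051238788326 247.097613525621 -0.04439030051437069 [[0.3823107372364874, 0.9240300463498304, -0.0026407643635584024], [0.5276647700007409, -0.22066176831325984, -0.8202915789552702], [-0.7585567814565751, 0.3122128399787485, -0.5719394652047065]] [-0.15325537 -0.25370684  1.78002035] 0.995888671875
side 458.2211019182925 324.01483192813737 243.15505923147643 0.0407273246152518 [[-0.8682525372075732, -0.4960780737755058, -0.0066390023192977815], [-0.32988003245376146, 0.5872588312692366, -0.7391253136543191], [0.3705626746191758, -0.6395573545941554, -0.673535221323732]] [0.44361652 0.26096051 0.84721377] 0.9960384114583334
wrist 380.03176462452143 313.9348318736572 242.47285735289753 -0.03413476556680723 [[0.29596462025149517, -0.9551979120779303, -0.0013756167174164323], [-0.9035304943334312, -0.28042230670135937, 0.3240308252525926], [-0.3098993213431996, -0.09465874849296146, -0.9460455231989486]] [-0.64918386 -0.04217944  0.38083761] 0.9962044270833333
```

View pics/scene0.png

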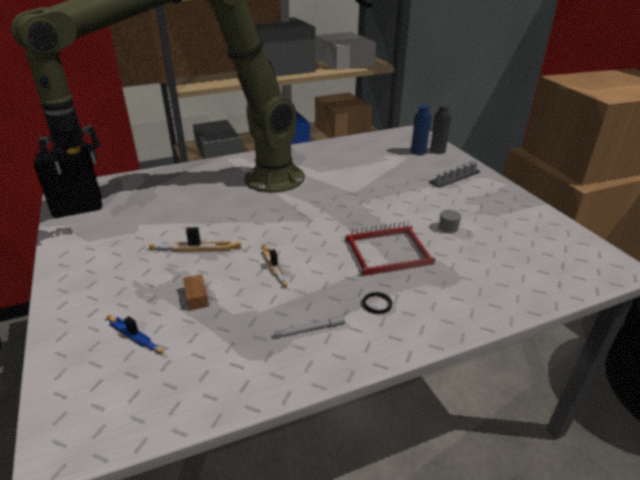

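View pics/side0.png

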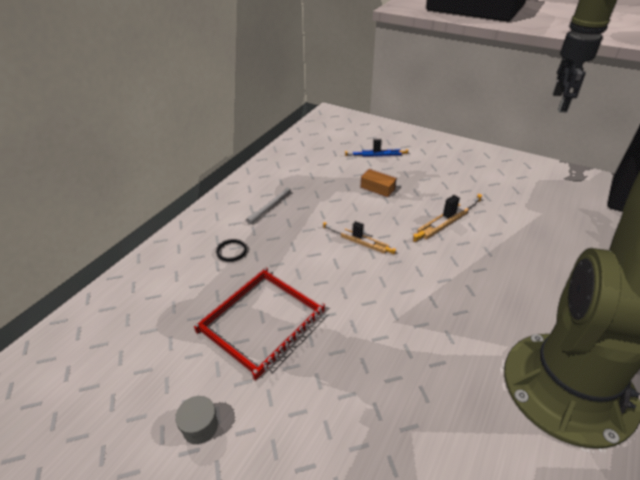

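View pics/wrist0.png

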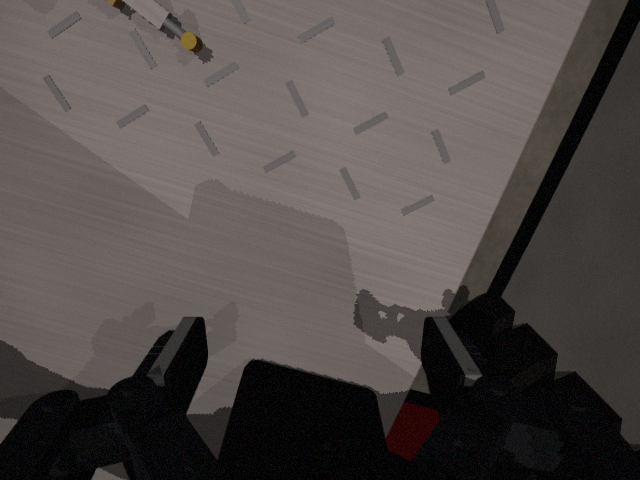

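```bash
cat >> h.py <<'E'
def ray(c,u,v):
    x=(u-c["cx"])/c["fx"]; y=(v-c["cy"])/c["fy"]; rd=np.hypot(x,y); r=rd
    for _ in range(20): r=rd/(1+c["k1"]*r*r)
    s=r/rd if rd>0 else 1
    return np.array([x*s,y*s,1.])
def onz(c,u,v,z):
    d=c["R"].T@ray(c,u,v); o=-c["R"].T@c["t"]; return o+d*(z-o[2])/d[2]
def dep(c,u,v):
    r=ray(c,u,v); Z=c["z_map"][int(round(v)),int(round(u))]; return c["R"].T@(r*Z-c["t"])
def cloud(c):
    v,u=np.mgrid[0:480,0:640]; x=(u-c["cx"])/c["fx"]; y=(v-c["cy"])/c["fy"]; rd=np.hypot(x,y); r=rd.copy()
    for _ in range(20): r=rd/(1+c["k1"]*r*r)
    s=np.where(rd>0,r/np.maximum(rd,1e-9),1); P=np.dstack([x*s,y*s,np.ones_like(x)])*c["z_map"][...,None]
    return (P-c["t"])@c["R"]
def proj(c,X):
    p=c["R"]@X+c["t"]; x,y=p[:2]/p[2]; f=1+c["k1"]*(x*x+y*y); return np.array([c["fx"]*x*f+c["cx"],c["fy"]*y*f+c["cy"]])
def tri(obs):
    A=np.zeros((3,3));b=np.zeros(3)
    for c,u,v in obs:
        d=c["R"].T@ray(c,u,v); d/=np.linalg.norm(d); o=-c["R"].T@c["t"]; M=np.eye(3)-np.outer(d,d); A+=M;b+=M@o
    return np.linalg.solve(A,b)
def ld(n): return np.load(n+".npy",allow_pickle=True).item()
def snap(name,tag):
    c=optics.read_camera(name); cv2.imwrite(f"pics/{name}{tag}.png",c["pixels"]); np.save(f"{name}{tag}.npy",c,allow_pickle=True); return c
def crop(c,u0,v0,u1,v1,k,fn): 
    cv2.imwrite(fn,cv2.resize(c["pixels"][v0:v1,u0:u1],None,fx=k,fy=k,interpolation=cv2.INTER_CUBIC))
E
python3 - <<'E'
from h import *
s=ld("scene0");d=ld("side0")
a=cv2.resize(s["pixels"][230:300,235:315],(400,350),interpolation=cv2.INTER_CUBIC)
b=cv2.resize(d["pixels"][205:265,310:410],(400,240),interpolation=cv2.INTER_CUBIC)
cv2.imwrite("pics/c1.png",np.vstack([a,b]))
a=cv2.resize(s["pixels"][215:280,335:445],(770,455),interpolation=cv2.INTER_CUBIC)
cv2.imwrite("pics/c2.png",a)
cv2.imwrite("pics/c3.png",cv2.resize(d["pixels"][260:390,180:340],(640,520),interpolation=cv2.INTER_CUBIC))
for n,c in(("s",s),("d",d)):
    P=cloud(c)
    print(n,[np.round(P[v,u],3) for u,v in ([(320,250),(272,250),(265,247),(285,285),(194,235)] if n=="s" else [(300,250),(358,229),(395,250),(323,225)])])
E
```

```text
s [array([ 0.489, -0.023,  0.001]), array([ 0.508, -0.172,  0.054]), array([ 0.429, -0.17 ,  0.013]), array([ 0.612, -0.174,  0.011]), array([ 0.353, -0.355,  0.055])]
d [array([ 0.62 , -0.071, -0.003]), array([ 0.508, -0.162,  0.044]), array([ 0.411, -0.167,  0.015]), array([ 0.611, -0.17 ,  0.008])]
```

View pics/c1.png

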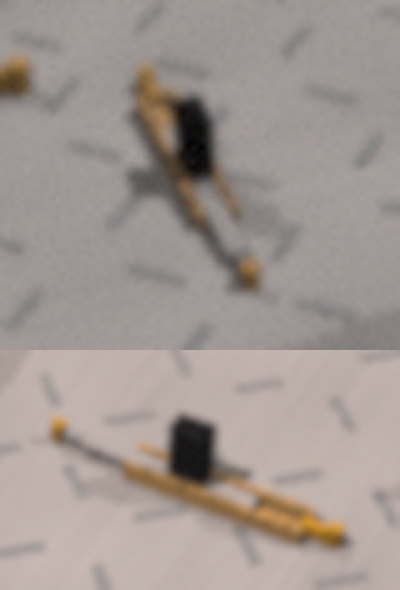

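View pics/c2.png

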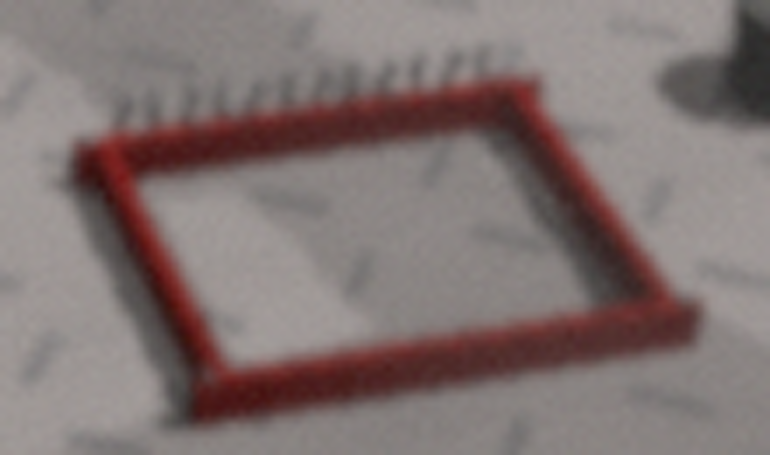

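View pics/c3.png

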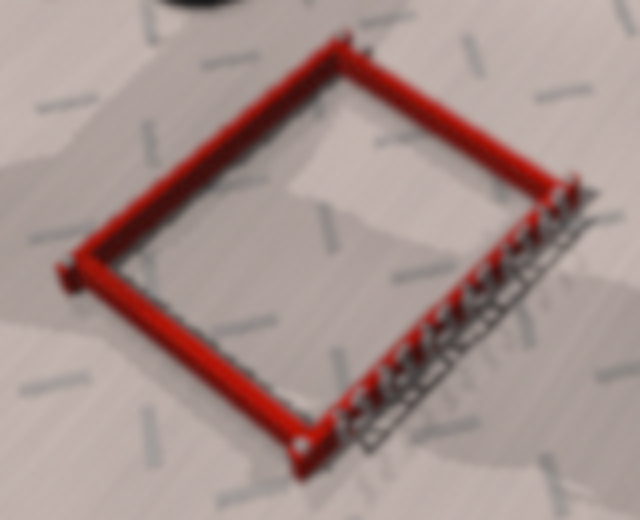

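```bash
cat >> h.py <<'E'
from scipy.spatial.transform import Rotation as Ro
def tool():
    s=robot.read_state(); return s["eef_pos"],Ro.from_rotvec(s["tcp_rot"]).as_matrix(),s
def go(target,yaw=None):
    """print remaining shift in tool axes (cm) and turn"""
    p,R,s=tool(); d=R.T@(np.array(target)-p)*100
    print("t",round(s["time"],2),"pos",np.round(p,4),"xaxis yaw deg",round(np.degrees(np.arctan2(R[1,0],R[0,0])),2),"tilt",np.round(R[:,2],4),"shift cm",np.round(d,2))
    if yaw is not None:
        y=np.radians(yaw);Rt=np.array([[np.cos(y),np.sin(y),0],[np.sin(y),-np.cos(y),0],[0,0,-1]])
        print("rotvec",np.round(Ro.from_matrix(R.T@Rt).as_rotvec(),4), "shift in target axes", np.round(Rt.T@(np.array(target)-p)*100,2))
    print("F",np.round(s["force"],2),"T",np.round(s["ft_torque"],3),"gap",round(s["finger_gap"],3))
E
python3 - <<'E'
from h import *
p,R,s=tool(); c=ld("wrist0")
o=-c["R"].T@c["t"]; print(o, R.T@(o-p), (c["R"]@R).round(3))
print(R.round(3)); go([0.50,-0.17,0.25],0)
for n in("scene0","side0"):
    c=ld(n);P=cloud(c);b,g,r=[c["pixels"][...,i].astype(int) for i in range(3)]
    m=(r>90)&(g<60)&(b<60)&(P[...,2]>0.012)&(P[...,2]<.03)&(P[...,0]>.3)&(P[...,0]<1)&(abs(P[...,1])<.5)
    Q=P[m]; print(n,m.sum(),Q.min(0),Q.max(0),Q.mean(0)); print(cv2.minAreaRect((Q[:,:2]*1000).astype(np.float32)))
E
```

```text
[ 0.27204637 -0.59587751  0.37306412] [ 8.26780096e-02  6.67898426e-06 -1.25615819e-01] [[-0.001  1.    -0.   ]
 [-0.946 -0.001 -0.324]
 [-0.324 -0.     0.946]]
[[ 0.955  0.297 -0.001]
 [ 0.297 -0.955  0.001]
 [-0.    -0.001 -1.   ]]
t 0.15 pos [ 0.193  -0.6203  0.2475] xaxis yaw deg 17.29 tilt [-5.0e-04  1.4e-03 -1.0e+00] shift cm [ 42.69 -33.87  -0.21]
rotvec [-1.500e-03  3.000e-04  3.018e-01] shift in target axes [ 30.7  -45.03  -0.25]
F [ 0.23  0.08 -0.08] T [ 0.074 -0.016  0.036] gap 1.0
scene0 300 [0.47924114 0.04027658 0.01245784] [0.67452371 0.26615121 0.0256399 ] [0.58004215 0.14647043 0.02103479]
((574.82421875, 153.76934814453125), (201.93763732910156, 181.39576721191406), 81.22260284423828)
side0 1087 [ 0.47094812 -0.36855274  0.01202441] [0.67071919 0.27520838 0.02910407] [0.57859701 0.17003324 0.02035051]
((542.6199951171875, -50.909698486328125), (635.76025390625, 177.67123413085938), 82.33419799804688)
```

Call:
{"op": "step_arm", "data": {"rows": [[[0,0,0.15],[0,0,-3],1],[[0,0,0.15],[0,0,-3],1],[[0,0,0],[2.5,-4,-1],1],[[0,0,0],[2.5,-4,0],1],[[0,0,0],[2.5,-4,0],1]]}}

```text
time: 0.65
eef_pos: [0.2687, -0.4992, 0.3185]
tcp_rot: [3.141, 0.002, 0.001]
force: [1.1, 0.6, -0.1]
finger_gap: 1.001
```

Call:
{"op": "step_arm", "data": {"rows": [[[0,0,0],[2.5,-4,0],1],[[0,0,0],[2.5,-4,0],1],[[0,0,0],[2.5,-4,0],1],[[0,0,0],[2.5,-4,0],1],[[0,0,0],[2.5,-4,0],1]]}}

```text
time: 1.15
eef_pos: [0.3932, -0.2984, 0.3182]
tcp_rot: [3.141, 0.003, -0.0]
force: [1.9, -0.3, -0.1]
finger_gap: 0.996
```

Call:
{"op": "step_arm", "data": {"rows": [[[0,0,0],[2.5,-4,0],1],[[0,0,0],[2.5,-4,0],1],[[0,0,0],[2.5,-4,0],1],[[0,0,0],[2.5,-4,0],1],[[0,0,0],[0,0,0],1]]}}

```text
time: 1.65
eef_pos: [0.4951, -0.1321, 0.3184]
tcp_rot: [-3.138, -0.022, -0.003]
force: [0.6, -0.4, -0.1]
finger_gap: 1.002
```

```bash
python3 - <<'E'
from h import *
go([0.50,-0.17,0.25],0)
snap("wrist","1"); 
E
```

```text
t 1.65 pos [ 0.4951 -0.1321  0.3184] xaxis yaw deg 0.81 tilt [ 0.0017  0.0033 -1.    ] shift cm [0.43 3.82 6.83]
rotvec [-0.0033 -0.0017  0.0142] shift in target axes [0.49 3.79 6.84]
F [ 0.55 -0.44 -0.05] T [ 0.016  0.027 -0.041] gap 1.002
```

View pics/wrist1.png

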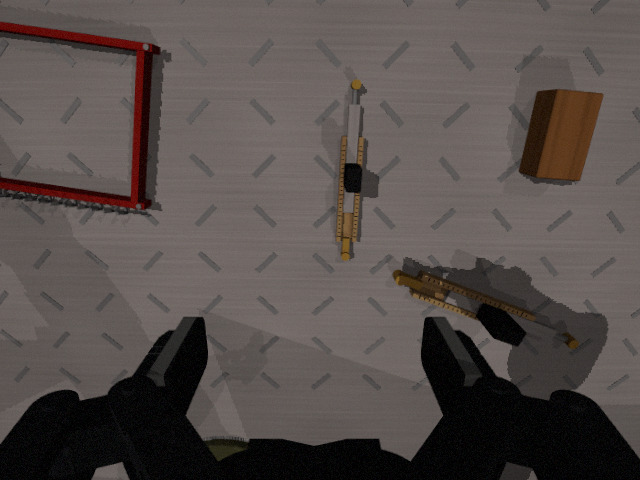

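```bash
python3 - <<'E'
from h import *
w=ld("wrist1"); P=cloud(w)
b,g,r=[w["pixels"][...,i].astype(int) for i in range(3)]
for n,(u0,v0,u1,v1) in dict(nose=(335,248,356,264),tip=(347,78,366,93),hand=(340,160,366,196)).items():
    X=P[v0:v1,u0:u1].reshape(-1,3); B=X[:,2]
    m=B>(0.045 if n=="hand" else 0.011); Q=X[m]; print(n,m.sum(),np.median(Q,0).round(4),Q.min(0).round(4),Q.max(0).round(4))
print("tri tip",tri([(w,356,86),(ld("scene0"),284.7,283.5),(ld("side0"),324.5,224.5)]),"nose",tri([(w,346,256),(ld("scene0"),264.5,246),(ld("side0"),393,250.5)]))
crop(w,310,60,390,280,2.7,"pics/c4.png")
# table plane bias
X=P[100:150,250:310].reshape(-1,3);print(X.mean(0))
E
```

```text
nose 82 [ 0.4164 -0.1698  0.0145] [ 0.4094 -0.1737  0.011 ] [ 0.5776 -0.1316  0.4443]
tip 84 [ 0.6079 -0.1742  0.0149] [ 0.6002 -0.1784  0.011 ] [ 0.6129 -0.1691  0.0177]
hand 408 [ 0.5139 -0.1713  0.0529] [ 0.5001 -0.1799  0.0455] [ 0.5776 -0.1316  0.4443]
tri tip [ 0.60675497 -0.172949    0.01079765] nose [ 0.41522045 -0.16955207  0.00883691]
[ 0.56537684 -0.09201756  0.00189853]
```

View pics/c4.png

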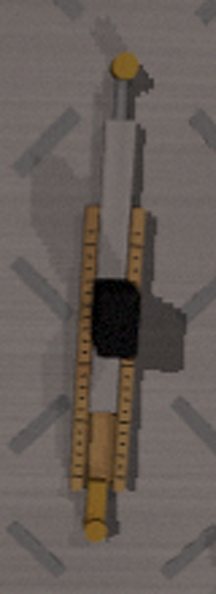

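```bash
python3 - <<'E'
from h import *
go([0.5115,-0.1715,0.037],-1.3)
E
```

```text
t 1.7 pos [ 0.4935 -0.1362  0.3182] xaxis yaw deg 0.54 tilt [ 1.e-04  9.e-04 -1.e+00] shift cm [ 1.76  3.57 28.11]
rotvec [-0.0009 -0.0001  0.0321] shift in target axes [ 1.88  3.49 28.12]
F [-0.15 -0.56 -0.75] T [-0.06   0.019 -0.041] gap 1.0
```

Call:
{"op": "step_arm", "data": {"rows": [[[0,0,0.03],[0.9,1.7,4],1],[[0,0,0],[0.9,1.7,4],1],[[0,0,0],[0,0,4],1],[[0,0,0],[0,0,4],1],[[0,0,0],[0,0,0],0.4]]}}

```text
time: 2.2
eef_pos: [0.5049, -0.1748, 0.1525]
tcp_rot: [-3.137, 0.048, 0.018]
force: [-0.9, 0.2, -0.3]
finger_gap: 0.853
```

Call:
{"op": "step_arm", "data": {"rows": [[[0,0,0],[0,0,3],0.4],[[0,0,0],[0,0,3],0.4],[[0,0,0],[0,0,0],0.4],[[0,0,0],[0,0,0],0.4]]}}

```text
time: 2.6
eef_pos: [0.5105, -0.1752, 0.1001]
tcp_rot: [3.14, -0.046, 0.002]
force: [-0.1, 0.2, 0.5]
finger_gap: 0.7
```

```bash
python3 - <<'E'
from h import *
go([0.5115,-0.1715,0.037],-1.3)
snap("wrist","2"); 
E
```

```text
t 2.6 pos [ 0.5105 -0.1752  0.1001] xaxis yaw deg -1.66 tilt [ 1.1e-03 -8.0e-04 -1.0e+00] shift cm [ 0.08 -0.38  6.31]
rotvec [ 0.0008 -0.0011 -0.0063] shift in target axes [ 0.09 -0.37  6.31]
F [-0.07  0.21  0.49] T [-0.059 -0.014  0.037] gap 0.7
```

View pics/wrist2.png

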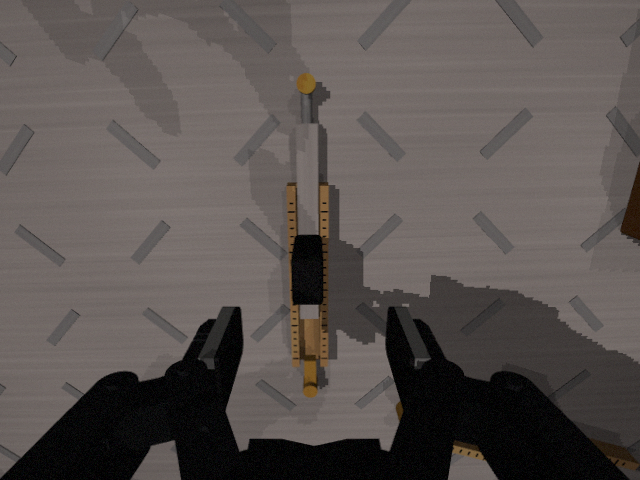

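```bash
python3 - <<'E'
from h import *
w=ld("wrist2"); P=cloud(w)
for n,(u0,v0,u1,v1) in dict(nose=(300,380,322,399),tip=(295,72,318,95),hand=(288,232,328,306)).items():
    X=P[v0:v1,u0:u1].reshape(-1,3); B=X[:,2]
    m=(B>(0.050 if n=="hand" else 0.011))&(B<.06); Q=X[m]; print(n,m.sum(),np.median(Q,0).round(4),Q.min(0).round(4),Q.max(0).round(4))
W=ld("wrist1")
print(tri([(w,310,389.5),(W,346,256)]),tri([(w,306.5,83),(W,356,86)]))
E
```

```text
nose 202 [ 0.4165 -0.1696  0.015 ] [ 0.4096 -0.1741  0.011 ] [ 0.4212 -0.1651  0.017 ]
tip 307 [ 0.6081 -0.1742  0.0152] [ 0.6032 -0.1786  0.0116] [ 0.6129 -0.1697  0.0167]
hand 1517 [ 0.5144 -0.1719  0.053 ] [ 0.5001 -0.1799  0.05  ] [ 0.5265 -0.1637  0.0549]
[ 0.41458185 -0.17060415  0.01403085] [ 0.60717724 -0.17458246  0.01238647]
```

Call:
{"op": "step_arm", "data": {"rows": [[[0,0,0],[0.2,-0.3,3],0.2],[[0,0,0],[0,0,3.2],0],[[0,0,0],[0,0,0],0],[[0,0,0],[0,0,0],0]]}}

```text
time: 3.05
eef_pos: [0.513, -0.1719, 0.0381]
tcp_rot: [3.141, -0.045, 0.003]
force: [0.8, 0.1, 0.4]
finger_gap: 0.499
```

```bash
python3 - <<'E'
from h import *
go([0.5128,-0.172,0.037],-1.3)
E
```

```text
t 3.05 pos [ 0.513  -0.1719  0.0381] xaxis yaw deg -1.62 tilt [ 1.6e-03 -8.0e-04 -1.0e+00] shift cm [-0.02  0.01  0.11]
rotvec [ 0.0007 -0.0016 -0.0057] shift in target axes [-0.02  0.01  0.11]
F [0.78 0.09 0.38] T [-0.039 -0.    -0.002] gap 0.499
```

Call:
{"op": "step_arm", "data": {"rows": [[[0,0,0],[0,0,0.1],-0.5],[[0,0,0],[0,0,0],-1],[[0,0,0],[0,0,0],-1],[[0,0,0],[0,0,0],-1],[[0,0,0],[0,0,0],-1]], "force": 40}}

```text
time: 3.55
eef_pos: [0.5135, -0.1719, 0.0374]
tcp_rot: [3.14, -0.044, 0.005]
force: [-1.5, -0.4, 6.9]
finger_gap: 0.179
```

Call:
{"op": "step_arm", "data": {"rows": [[[0,0,0],[0,0,0],-1],[[0,0,0],[0,0,0],-1]]}}

```text
time: 3.75
eef_pos: [0.5135, -0.172, 0.0375]
tcp_rot: [3.14, -0.044, 0.005]
force: [-1.4, 0.3, 6.8]
finger_gap: 0.179
```

```bash
python3 - <<'E'
from h import *
go([0.5128,-0.172,0.037],-1.3)
E
```

```text
t 3.75 pos [ 0.5135 -0.172   0.0375] xaxis yaw deg -1.61 tilt [ 0.0031 -0.0018 -1.    ] shift cm [-0.07  0.    0.05]
rotvec [ 0.0017 -0.0031 -0.0054] shift in target axes [-0.07  0.    0.05]
F [-1.44  0.28  6.8 ] T [0.053 0.167 0.047] gap 0.179
```

Call:
{"op": "step_arm", "data": {"rows": [[[0,0,0],[0,0,-2],-1],[[0,0,0],[0,0,-3],-1],[[0,0,0],[0,0,-4],-1],[[0,0,0],[0,-2,-5],-1],[[0,0,0],[0,-4,-5],-1]]}}

```text
time: 4.25
eef_pos: [0.5129, -0.1237, 0.2129]
tcp_rot: [3.14, -0.052, 0.001]
force: [1.7, -0.4, -3.1]
finger_gap: 0.184
```

Call:
{"op": "step_arm", "data": {"rows": [[[0,0,0],[0,-4,-5],-1],[[0,0,0],[0,-4,0],-1],[[0,0,0],[0,-4,0],-1],[[0,0,0],[0,-4,0],-1],[[0,0,0],[0,-4,0],-1]]}}

```text
time: 4.75
eef_pos: [0.518, 0.071, 0.2498]
tcp_rot: [3.14, -0.045, -0.0]
force: [0.4, -0.4, -3.9]
finger_gap: 0.181
```

Call:
{"op": "step_arm", "data": {"rows": [[[0,0,0],[0.5,-3,0],-1],[[0,0,0],[0,0,0],-1],[[0,0,0],[0,0,0],-1],[[0,0,0],[0,0,0],-1]]}}

```text
time: 5.15
eef_pos: [0.5244, 0.0979, 0.2494]
tcp_rot: [3.14, -0.047, -0.001]
force: [0.2, -0.9, -4.2]
finger_gap: 0.18
```

```bash
python3 - <<'E'
from h import *
go([0.575,0.155,0.2])
snap("wrist","3"); 
E
```

```text
t 5.15 pos [0.5244 0.0979 0.2494] xaxis yaw deg -1.71 tilt [-8.0e-04 -1.2e-03 -1.0e+00] shift cm [ 4.89 -5.87  4.93]
F [ 0.23 -0.86 -4.19] T [ 0.025 -0.054  0.009] gap 0.18
```

View pics/wrist3.png

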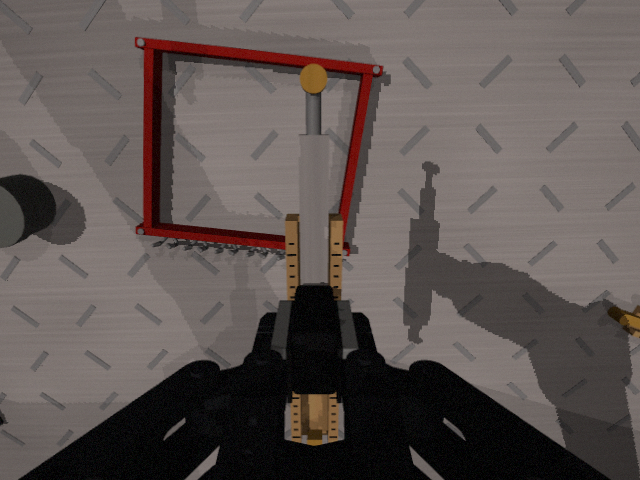

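```bash
python3 - <<'E'
from h import *
w=ld("wrist3"); P=cloud(w); b,g,r=[w["pixels"][...,i].astype(int) for i in range(3)]
m=(r>70)&(g<60)&(b<60)
print(m.sum()); Q=P[m]; print(np.percentile(Q[:,2],[5,25,50,75,95]))
v,u=np.mgrid[0:480,0:640]
top=m&(P[...,2]>0.016)&(P[...,2]<.03)
pts=np.array([onz(w,a,bb,0.022)[:2] for a,bb in zip(u[top],v[top])])*1000
np.save("top.npy",pts)
print(pts.min(0),pts.max(0))
M=np.zeros((600,600),np.uint8)
for x,y in pts:
    M[int((720-x)*2) if 0<=(720-x)*2<600 else 0, int((300-y)*2) if 0<=(300-y)*2<600 else 0]=255
cv2.imwrite("pics/top.png",M)
crop(w,120,20,410,270,2.75,"pics/c5.png")
E
```

```text
6836
[0.0198572  0.02123081 0.02184082 0.02246613 0.02380791]
[ 363.58473892 -258.97326964] [673.41475486 272.53349505]
```

View pics/c5.png

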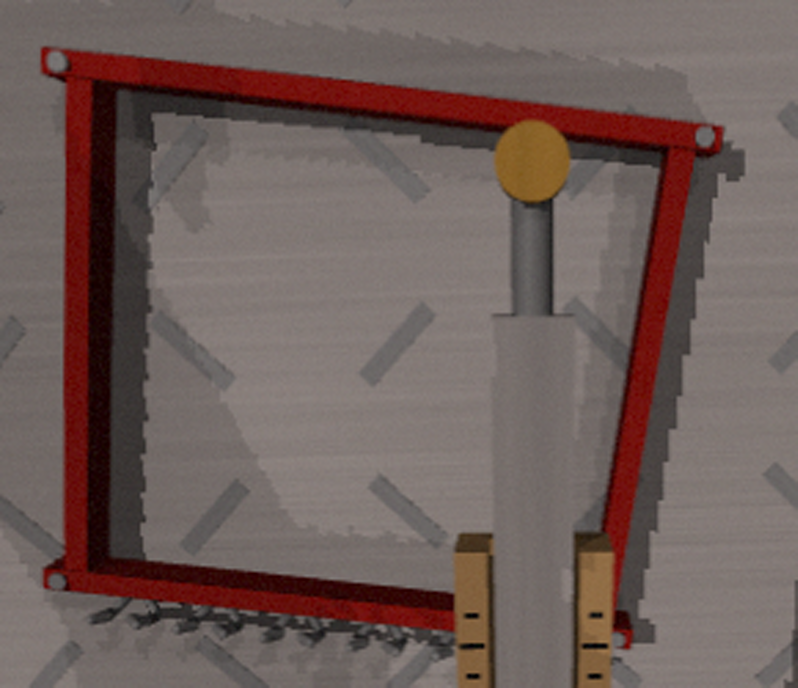

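View pics/top.png

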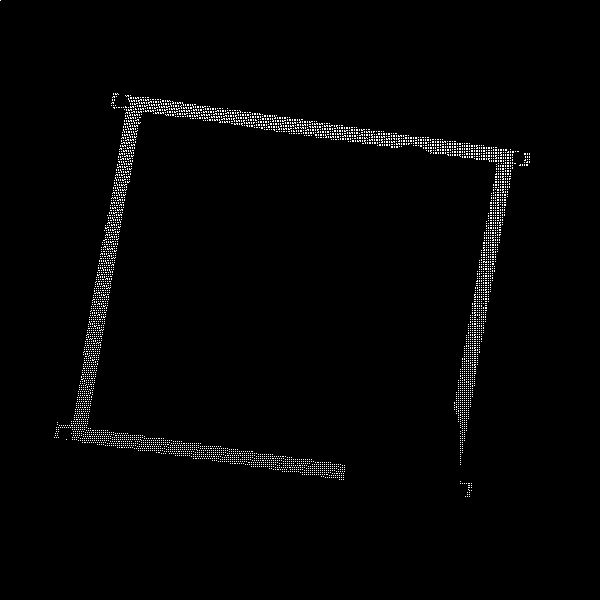

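```bash
cat > fit.py <<'E'
from h import *
from scipy.optimize import least_squares
def mdl(p):
    cx,cy,th,s=p; R=np.array([[np.cos(th),-np.sin(th)],[np.sin(th),np.cos(th)]])
    f=lambda x,y:R@np.array([x,y])+[cx,cy]
    return f
def dist(Q,p,lab=False):
    cx,cy,th,s=p; R=np.array([[np.cos(th),-np.sin(th)],[np.sin(th),np.cos(th)]])
    q=(Q-[cx,cy])@R; x,y=q.T; k=s/160; c=np.cos(np.arctan(k))
    D=np.stack([x+84,x-84,(y-k*(x+80)-90)*c-4,(y-k*(x+80)+90)*c+4]); return D,x,y
def fit(Q,p0):
    p=np.array(p0,float)
    for it in range(8):
        D,x,y=dist(Q,p); i=np.abs(D).argmin(0); d=D[i,np.arange(len(Q))]
        # avoid corners
        ok=(np.abs(d)<(12 if it<3 else 7))&(np.sort(np.abs(D),0)[1]>12)
        Qk,ik=Q[ok],i[ok]; n=np.bincount(ik,minlength=4); wt=1/np.sqrt(np.maximum(n,1))[ik]
        r=least_squares(lambda p:(dist(Qk,p)[0][ik,np.arange(len(Qk))])*wt,p,loss="soft_l1",f_scale=.5); p=r.x
    D=dist(Qk,p)[0][ik,np.arange(len(Qk))]
    print("p",p.round(3),"deg",np.degrees(p[2]).round(2),"n",n,"res mean",[D[ik==j].mean().round(2) for j in range(4)],"std",[D[ik==j].std().round(2) for j in range(4)])
    return p
def homes(p):
    """nose/tip centres in frame coords and world: L diag, R diag"""
    cx,cy,th,s=p; k=s/160; h=5*np.sqrt(1+k*k)
    f=mdl(p); out={}
    # left-wall line y=90+k(x+80); inside offset: y=90+k(x+80)-h
    nl=(-75,90+k*5-h); nr=(-75,-90+k*5+h); tl=(75,90+k*155-h); tr=(75,-90+k*155+h)
    out["L"]=(f(*nl),f(*tr)); out["R"]=(f(*nr),f(*tl))
    return out
E
python3 - <<'E'
from fit import *
pts=np.load("top.npy")
p=fit(pts,[575,155,-.13,0]); np.save("p.npy",p)
for k,(a,b) in homes(p).items(): 
    d=b-a; print(k,a.round(1),b.round(1),np.hypot(*d).round(1),np.degrees(np.arctan2(d[1],d[0])).round(2))
# side/scene check
for n in("scene0","side0"):
    c=ld(n);P=cloud(c);b,g,r=[c["pixels"][...,i].astype(int) for i in range(3)]
    m=(r>90)&(g<60)&(b<60)&(P[...,2]>0.014)&(P[...,2]<.03)&(P[...,0]>.45)&(P[...,0]<.7)&(P[...,1]>0)&(P[...,1]<.3)
    v,u=np.nonzero(m); q=np.array([onz(c,x,y,.022)[:2] for x,y in zip(u,v)])*1000
    fit(q,p)
E
```

```text
p [ 5.72708e+02  1.56119e+02 -1.42000e-01 -4.22500e+00] deg -8.16 n [ 917 1812 1391 1246] res mean [np.float64(0.08), np.float64(-0.08), np.float64(-0.22), np.float64(0.22)] std [np.float64(2.22), np.float64(2.16), np.float64(2.28), np.float64(2.34)]
L [510.5 250.8] [634.3  57.3] 229.7 -57.39
R [486.4  82.5] [658.4 225.6] 223.8 39.74
p [ 5.77197e+02  1.53409e+02 -1.49000e-01 -3.14900e+00] deg -8.54 n [65 83 39 60] res mean [np.float64(-0.12), np.float64(0.12), np.float64(-0.74), np.float64(0.78)] std [np.float64(2.1), np.float64(2.38), np.float64(1.28), np.float64(1.8)]
p [ 5.71252e+02  1.60998e+02 -1.43000e-01 -4.48300e+00] deg -8.19 n [103 191 340 231] res mean [np.float64(0.05), np.float64(-0.05), np.float64(-1.31), np.float64(1.39)] std [np.float64(2.02), np.float64(2.02), np.float64(3.04), np.float64(3.03)]
```

```bash
python3 - <<'E'
from h import *
w=ld("wrist3"); P=cloud(w); p,R,s=tool()
T=((P-p)@R)*1000
def st(n,u0,v0,u1,v1,lo,hi):
    X=T[v0:v1,u0:u1].reshape(-1,3); m=(X[:,2]>lo)&(X[:,2]<hi); Q=X[m]; print(n,m.sum(),np.median(Q,0).round(1),Q.min(0).round(1),Q.max(0).round(1)); return Q
st("tip",295,60,332,98,10,40)
st("tongue",295,140,332,200,10,60)
st("tongue",295,200,332,260,10,60)
st("stockL",285,215,299,300,0,60); st("stockR",330,215,345,300,0,60)
st("tongue far",300,136,328,150,10,60);st("tongue near",300,265,328,280,10,60)
E
```

```text
tip 722 [94.1 -0.3 22.8] [88.3 -5.  20.6] [99.7  4.5 35.1]
tongue 1801 [61.5 -0.3 27.1] [48.9 -6.4 25.1] [72.6  5.7 29.2]
tongue 2097 [35.3 -0.3 27.1] [20.  -8.2 23.9] [48.9  7.5 37.2]
stockL 1131 [25.  -9.4 25.6] [  4.1 -12.3  10.1] [40.8 -6.4 35.5]
stockR 1001 [25.   9.2 25.5] [ 3.8  6.4 10.1] [41.  11.8 35.3]
tongue far 392 [71.6 -0.1 27.1] [69.  -5.4 25.3] [74.1  5.2 29.2]
tongue near 417 [16.8 -0.4 27. ] [10.7 -6.1 25.4] [20.7  6.  33.9]
```

Call:
{"op": "step_arm", "data": {"rows": [[[0,0,-0.145],[0,0,0],-1],[[0,0,-0.145],[0,0,0],-1],[[0,0,-0.145],[0,0,0],-1],[[0,0,-0.145],[0,0,0],-1],[[0,0,-0.145],[0,0,0],-1]]}}

```text
time: 5.7
eef_pos: [0.5246, 0.0977, 0.2497]
tcp_rot: [2.951, 1.077, -0.001]
force: [-0.5, 0.6, -3.8]
finger_gap: 0.182
```

Call:
{"op": "step_arm", "data": {"rows": [[[0,0,0],[0,0,2],-1],[[0,0,0],[0,0,2],-1],[[0,0,0],[0,0,0],-1]]}}

```text
time: 6.0
eef_pos: [0.5227, 0.0973, 0.2071]
tcp_rot: [-2.953, -1.069, 0.009]
force: [-0.9, -0.7, -2.5]
finger_gap: 0.184
```

```bash
python3 - <<'E'
from h import *
go([0.5678,0.1502,0.10],39.74); print(robot.read_state()["joint_pos"].round(2))
E
```

```text
t 6.0 pos [0.5227 0.0973 0.2071] xaxis yaw deg 39.78 tilt [-0.0056 -0.0011 -1.    ] shift cm [ 6.9  -1.16 10.68]
rotvec [-0.0027  0.005   0.0007] shift in target axes [ 6.85 -1.19 10.71]
F [-0.89 -0.74 -2.49] T [ 0.05   0.082 -0.07 ] gap 0.184
[ 0.48  0.16 -0.77  1.77  0.12  1.26 -1.2 ]
```

Call:
{"op": "step_arm", "data": {"rows": [[[0,0,0],[2.4,-0.4,2],-1],[[0,0,0],[2.3,-0.4,3],-1],[[0,0,0],[2.2,-0.4,3],-1],[[0,0,0],[0,0,0],-1],[[0,0,0],[0,0,0],-1]]}}

```text
time: 6.5
eef_pos: [0.5698, 0.1523, 0.1297]
tcp_rot: [-2.953, -1.072, 0.002]
force: [1.1, 0.7, -3.1]
finger_gap: 0.184
```

```bash
python3 - <<'E'
from h import *
go([0.5678,0.1502,0.10],39.74); snap("wrist","4")
E
```

```text
t 6.5 pos [0.5698 0.1523 0.1297] xaxis yaw deg 39.9 tilt [-1.6e-03 -1.0e-04 -1.0e+00] shift cm [-0.29  0.04  2.97]
rotvec [-0.0009  0.0013  0.0028] shift in target axes [-0.29  0.04  2.97]
F [ 1.08  0.74 -3.08] T [ 0.042 -0.093 -0.046] gap 0.184
```

View pics/wrist4.png

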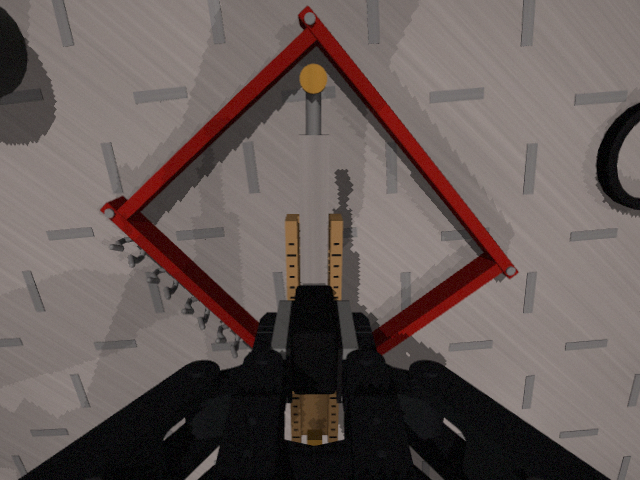

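Good alignment: the tip (313,78) is inside the far corner (313,40), and the frame is around the rule. I'll refit the frame from this closer view.

```bash
cat > look.py <<'E'
import sys
from fit import *
def ff(w,p):
    P=cloud(w); b,g,r=[w["pixels"][...,i].astype(int) for i in range(3)]
    m=(r>60)&(g<60)&(b<60)&(r>2*g)&(r>2*b)&(P[...,2]>0.018)&(P[...,2]<.027)
    v,u=np.nonzero(m); q=np.array([onz(w,x,y,.022)[:2] for x,y in zip(u,v)])*1000
    return fit(q,p)
def rep(p):
    for k,(a,b) in homes(p).items():
        d=b-a; print(k,a.round(1),b.round(1),np.hypot(*d).round(1),np.degrees(np.arctan2(d[1],d[0])).round(2))
E
python3 - <<'E'
from look import *
p=ff(ld("wrist4"),np.load("p.npy")); rep(p); np.save("p4.npy",p)
p=ff(ld("wrist3"),np.load("p.npy")); rep(p)
E
```

```text
p [ 5.72543e+02  1.56047e+02 -1.45000e-01 -3.05200e+00] deg -8.31 n [1705 3510 3375 1568] res mean [np.float64(0.22), np.float64(-0.22), np.float64(-0.6), np.float64(0.61)] std [np.float64(2.29), np.float64(2.22), np.float64(2.33), np.float64(2.77)]
L [510.6 250.9] [634.   58.2] 228.9 -57.36
R [486.   82.7] [658.6 226.4] 224.6 39.78
p [ 5.72667e+02  1.56071e+02 -1.43000e-01 -4.13800e+00] deg -8.2 n [ 935 1816 1380 1280] res mean [np.float64(0.17), np.float64(-0.17), np.float64(-0.35), np.float64(0.35)] std [np.float64(2.27), np.float64(2.17), np.float64(2.25), np.float64(2.41)]
L [510.5 250.8] [634.2  57.3] 229.6 -57.42
R [486.3  82.5] [658.5 225.5] 223.8 39.72
```

Call:
{"op": "step_arm", "data": {"rows": [[[0,0,0],[-0.3,0,2],-1],[[0,0,0],[0,0,2.5],-1],[[0,0,0],[0,0,2.5],-1],[[0,0,0],[0,0,1.2],-1],[[0,0,0],[0,0,0],-1]]}}

```text
time: 7.05
eef_pos: [0.5671, 0.1495, 0.0476]
tcp_rot: [2.953, 1.07, -0.002]
force: [-0.1, -0.3, -3.8]
finger_gap: 0.179
```

Call:
{"op": "step_arm", "data": {"rows": [[[0,0,0],[0,0,0.5],-1],[[0,0,0],[0,0,0],-1]]}}

```text
time: 7.25
eef_pos: [0.5683, 0.1509, 0.0439]
tcp_rot: [2.952, 1.072, 0.003]
force: [-0.8, 0.2, -4.0]
finger_gap: 0.182
```

```bash
python3 - <<'E'
from h import *
go([0.5678,0.1502,0.0375],39.74)
E
```

```text
t 7.25 pos [0.5683 0.1509 0.0439] xaxis yaw deg 39.9 tilt [ 0.0019  0.     -1.    ] shift cm [-0.09  0.02  0.64]
rotvec [ 0.0012 -0.0015  0.0028] shift in target axes [-0.09  0.02  0.64]
F [-0.79  0.2  -3.97] T [ 0.041  0.014 -0.02 ] gap 0.182
```

Call:
{"op": "step_arm", "data": {"rows": [[[0,0,0],[0,0,0.4],-1],[[0,0,0],[0,0,0.1],-1],[[0,0,0],[0,0,0],-1]]}}

```text
time: 7.55
eef_pos: [0.5675, 0.1509, 0.0378]
tcp_rot: [2.953, 1.073, -0.0]
force: [0.4, -0.9, -4.0]
finger_gap: 0.181
```

```bash
python3 - <<'E'
from h import *
go([0.5678,0.1502,0.0375],39.74)
E
```

```text
t 7.55 pos [0.5675 0.1509 0.0378] xaxis yaw deg 39.93 tilt [-1.e-04 -2.e-04 -1.e+00] shift cm [-0.02  0.08  0.03]
rotvec [0.0001 0.0002 0.0033] shift in target axes [-0.02  0.08  0.03]
F [ 0.39 -0.9  -4.05] T [ 0.023 -0.021 -0.037] gap 0.181
```

Call:
{"op": "step_arm", "data": {"rows": [[[0,0,0],[-0.4,0.05,0],-1],[[0,0,0],[0,0,0.1],-1],[[0,0,0],[0,0,0],-1]]}}

```text
time: 7.85
eef_pos: [0.565, 0.1481, 0.0375]
tcp_rot: [2.952, 1.072, 0.001]
force: [-1.5, -0.7, 2.9]
finger_gap: 0.181
```

```bash
python3 - <<'E'
from h import *
go([0.5678,0.1502,0.0375],39.74); p,R,s=tool(); print(R.T@s["force"])
E
```

```text
t 7.85 pos [0.565  0.1481 0.0375] xaxis yaw deg 39.93 tilt [ 7.e-04 -2.e-04 -1.e+00] shift cm [0.35 0.02 0.  ]
rotvec [ 0.0006 -0.0004  0.0032] shift in target axes [ 0.35  0.02 -0.  ]
F [-1.52 -0.7   2.91] T [ 0.107  0.266 -0.036] gap 0.181
[-1.60933413 -0.43913686 -2.9088372 ]
```

Call:
{"op": "step_arm", "data": {"rows": [[[0,0,0],[-0.2,0,0],-1],[[0,0,0],[-0.2,0,0],-1],[[0,0,0],[0,0,0],-1]]}}

```text
time: 8.15
eef_pos: [0.5623, 0.1458, 0.0375]
tcp_rot: [2.953, 1.073, 0.003]
force: [0.6, 1.1, 3.6]
finger_gap: 0.183
```

```bash
python3 - <<'E'
from h import *
go([0.5678,0.1502,0.0375],39.74); p,R,s=tool(); print(R.T@s["force"])
E
```

```text
t 8.15 pos [0.5623 0.1458 0.0375] xaxis yaw deg 39.93 tilt [ 1.6e-03  5.0e-04 -1.0e+00] shift cm [0.71 0.02 0.  ]
rotvec [ 0.0006 -0.0016  0.0033] shift in target axes [0.71 0.02 0.  ]
F [0.61 1.1  3.57] T [ 0.332 -0.107  0.032] gap 0.183
[ 1.18583076 -0.44982181 -3.57080774]
```

Call:
{"op": "step_arm", "data": {"rows": [[[0,0,0],[-0.15,0,0],-1],[[0,0,0],[0,0,0],-1]]}}

```text
time: 8.35
eef_pos: [0.5611, 0.1448, 0.0375]
tcp_rot: [2.953, 1.073, 0.002]
force: [0.6, 1.3, 6.6]
finger_gap: 0.179
```

Call:
{"op": "step_arm", "data": {"rows": [[[0,0,0],[-0.1,0,0],-1],[[0,0,0],[0,0,0],-1]]}}

```text
time: 8.55
eef_pos: [0.5608, 0.1446, 0.0375]
tcp_rot: [-2.952, -1.073, -0.004]
force: [3.4, 3.9, 4.6]
finger_gap: 0.183
```

Call:
{"op": "step_arm", "data": {"rows": [[[0,0,0],[-0.1,0,0],-1],[[0,0,0],[0,0,0],-1]]}}

```text
time: 8.75
eef_pos: [0.5601, 0.1439, 0.0375]
tcp_rot: [-2.952, -1.073, -0.004]
force: [3.7, 3.4, 4.2]
finger_gap: 0.181
```

```bash
python3 - <<'E'
from h import *
go([0.5678,0.1502,0.0375],39.74); p,R,s=tool(); print(R.T@s["force"])
E
```

```text
t 8.75 pos [0.5601 0.1439 0.0375] xaxis yaw deg 39.94 tilt [ 0.0025  0.0012 -1.    ] shift cm [1.   0.01 0.  ]
rotvec [ 0.0007 -0.0027  0.0034] shift in target axes [ 1.    0.01 -0.  ]
F [3.66 3.44 4.21] T [ 0.76  -0.789  0.031] gap 0.181
[ 5.02659693 -0.28493503 -4.19260277]
```

Call:
{"op": "step_arm", "data": {"rows": [[[0,0,0],[0.5,0,0],-1],[[0,0,0],[0.7,0,0],-1],[[0,0,0],[0.7,0,0],-1],[[0,0,0],[0.7,0,0],-1],[[0,0,0],[0.2,0,0],-1]]}}

```text
time: 9.25
eef_pos: [0.5803, 0.1609, 0.0374]
tcp_rot: [2.952, 1.072, -0.003]
force: [-0.5, -0.6, 10.8]
finger_gap: 0.183
```

Call:
{"op": "step_arm", "data": {"rows": [[[0,0,0],[0.2,0,0],-1],[[0,0,0],[0,0,0],-1],[[0,0,0],[0,0,0],-1]]}}

```text
time: 9.55
eef_pos: [0.5818, 0.1621, 0.0375]
tcp_rot: [2.952, 1.072, -0.002]
force: [-0.6, 1.1, 10.2]
finger_gap: 0.177
```

```bash
cat > st.py <<'E'
from h import *
import sys
yaw=float(sys.argv[1]); ref=np.array([float(sys.argv[2]),float(sys.argv[3])])
p,R,s=tool(); d=np.array([np.cos(np.radians(yaw)),np.sin(np.radians(yaw))]); e=(p[:2]-ref)*1000
print("t",round(s["time"],2),"along",(e@d).round(2),"lat(left)",(e@[-d[1],d[0]]).round(2),"z",p[2].round(4),"yaw",np.degrees(np.arctan2(R[1,0],R[0,0])).round(2),"Ftool",(R.T@s["force"]).round(2),"T",s["ft_torque"].round(2),"gap",s["finger_gap"].round(3))
E
python3 st.py 39.74 .5601 .1439
python3 - <<'E'
from h import *
snap("wrist","5")
E
```

```text
Traceback (most recent call last):
  File "st.py", line 5, in <module>
    print("t",round(s["time"],2),"along",(e@d).round(2),"lat(left)",(e@[-d[1],d[0]]).round(2),"z",p[2].round(4),"yaw",np.degrees(np.arctan2(R[1,0],R[0,0])).round(2),"Ftool",(R.T@s["force"]).round(2),"T",s["ft_torque"].round(2),"gap",s["finger_gap"].round(3))
                                                                                                                                                                                                                                         ^^^^^^^^^^^^^^^^^^^^^
AttributeError: 'float' object has no attribute 'round'
```

View pics/wrist5.png

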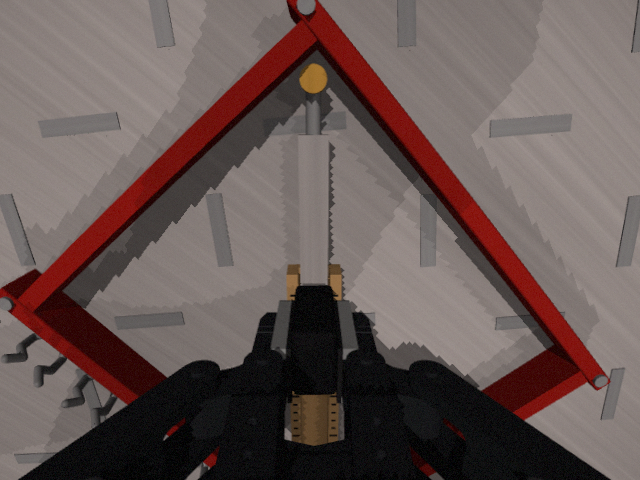

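```bash
sed -i 's/s\["finger_gap"\].round(3)/round(float(s["finger_gap"]),3)/' st.py; python3 st.py 39.74 .5601 .1439
python3 - <<'E'
from look import *
p=ff(ld("wrist5"),np.load("p4.npy")); rep(p)
E
```

```text
t 9.6 along 28.27 lat(left) 0.15 z 0.0374 yaw 39.92 Ftool [  0.27  -1.31 -10.26] T [ 0.28  0.   -0.05] gap 0.186
p [ 5.72415e+02  1.55005e+02 -1.47000e-01 -7.18000e-01] deg -8.44 n [1774 8199 8156 1196] res mean [np.float64(0.24), np.float64(-0.23), np.float64(-0.74), np.float64(0.78)] std [np.float64(2.32), np.float64(2.22), np.float64(2.46), np.float64(3.32)]
L [510.7 250.1] [634.   59.2] 227.2 -57.12
R [485.8  81.9] [659.  227.4] 226.2 40.03
```

Call:
{"op": "step_arm", "data": {"rows": [[[0,0,0],[0.3,0,-0.03],-1],[[0,0,0],[0,0,0],-1],[[0,0,0],[0,0,0],-1]]}}

```text
time: 9.9
eef_pos: [0.5837, 0.1638, 0.0375]
tcp_rot: [2.952, 1.072, -0.003]
force: [-1.0, 0.2, 8.5]
finger_gap: 0.181
```

```bash
python3 st.py 39.74 .5601 .1439
```

```text
t 9.9 along 30.9 lat(left) 0.19 z 0.0375 yaw 39.91 Ftool [-0.66 -0.75 -8.48] T [ 0.26  0.14 -0.03] gap 0.181
```

Call:
{"op": "step_arm", "data": {"rows": [[[0,0,0],[0.15,0,0],-1],[[0,0,0],[0,0,0],-1],[[0,0,0],[0,0,0],-1]]}}

```text
time: 10.2
eef_pos: [0.5848, 0.1646, 0.0375]
tcp_rot: [2.952, 1.072, -0.003]
force: [-1.8, 1.3, 8.5]
finger_gap: 0.181
```

```bash
python3 st.py 39.74 .5601 .1439
```

```text
t 10.2 along 32.24 lat(left) 0.17 z 0.0375 yaw 39.91 Ftool [-0.58 -2.19 -8.51] T [0.22 0.16 0.1 ] gap 0.181
```

```bash
cat > st.py <<'E'
from h import *
import sys
yaw=float(sys.argv[1]); ref=np.array([float(sys.argv[2]),float(sys.argv[3])]); n=int(sys.argv[4]) if len(sys.argv)>4 else 6
d=np.array([np.cos(np.radians(yaw)),np.sin(np.radians(yaw))]); A=[]
for i in range(n):
    p,R,s=tool(); e=(p[:2]-ref)*1000; A.append(np.r_[e@d,e@[-d[1],d[0]],p[2]*1000,np.degrees(np.arctan2(R[1,0],R[0,0])),R.T@s["force"],R.T@s["ft_torque"],s["finger_gap"]])
    if i<n-1: c=optics.read_camera("wrist")
if n>1:
    np.save("last.npy",c,allow_pickle=True); cv2.imwrite("pics/last_%d.png"%int(s["time"]*100),c["pixels"])
A=np.mean(A,0).round(2)
print("t",round(s["time"],2),"along",A[0],"lat(left)",A[1],"z",A[2],"yaw",A[3],"Ftool",A[4:7],"Ttool",A[7:10],"gap",A[10])
E
python3 st.py 39.74 .5601 .1439
```

```text
t 10.45 along 32.22 lat(left) 0.18 z 37.46 yaw 39.91 Ftool [-0.79 -1.31 -9.14] Ttool [ 0.26 -0.02 -0.04] gap 0.18
```

Call:
{"op": "step_arm", "data": {"rows": [[[0,0,0],[0.1,0,0],-1],[[0,0,0],[0,0,0],-1]]}}

```text
time: 10.65
eef_pos: [0.5854, 0.1651, 0.0375]
tcp_rot: [2.952, 1.072, -0.004]
force: [-2.6, 0.5, 9.5]
finger_gap: 0.181
```

```bash
python3 st.py 39.74 .5601 .1439
```

```text
t 10.9 along 33.0 lat(left) 0.17 z 37.45 yaw 39.9 Ftool [-1.38 -1.3  -9.38] Ttool [ 0.31 -0.15 -0.02] gap 0.18
```

Call:
{"op": "step_arm", "data": {"rows": [[[0,0,0],[0.1,0,0],-1],[[0,0,0],[0,0,0],-1]]}}

```text
time: 11.1
eef_pos: [0.586, 0.1657, 0.0375]
tcp_rot: [2.952, 1.071, -0.005]
force: [-3.8, -0.2, 10.2]
finger_gap: 0.179
```

```bash
python3 st.py 39.74 .5601 .1439
```

```text
t 11.35 along 33.81 lat(left) 0.17 z 37.46 yaw 39.9 Ftool [ -2.02  -1.66 -10.23] Ttool [ 0.32 -0.25 -0.01] gap 0.18
```

```bash
python3 - <<'E'
from h import *
crop(ld("last"),220,0,420,160,4,"pics/c6.png")
E
```

```text
(no output)
```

View pics/c6.png

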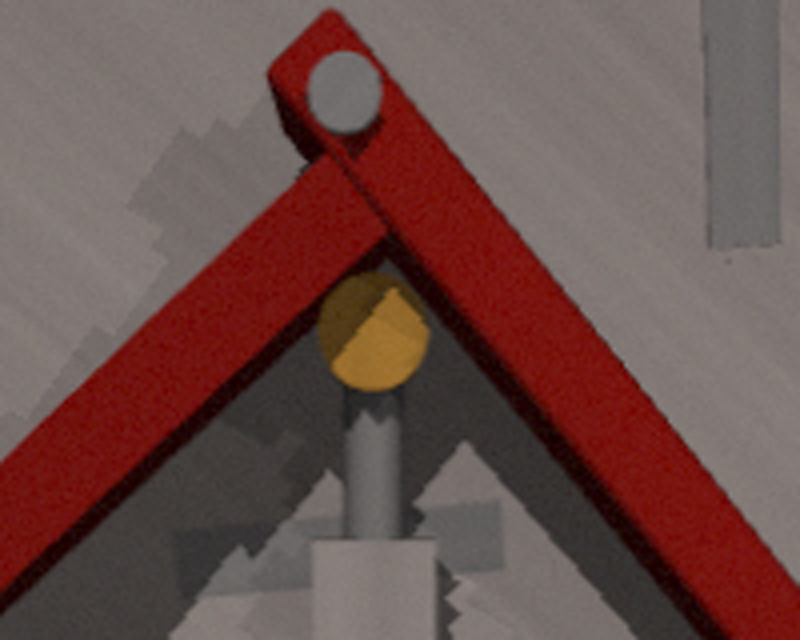

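```bash
cat > tipgap.py <<'E'
from h import *
import sys
def tipgap(c,full=False):
    px=c["pixels"]; b,g,r=[px[...,i].astype(int) for i in range(3)]
    P=cloud(c)
    sub=(np.mgrid[0:480,0:640][0]<170)
    hsv=cv2.cvtColor(px,cv2.COLOR_BGR2HSV)
    y=(hsv[...,0]>14)&(hsv[...,0]<30)&(hsv[...,1]>140)&(hsv[...,2]>30)&sub
    n,l,stt,ce=cv2.connectedComponentsWithStats(y.astype(np.uint8)); 
    k=1+stt[1:,4].argmax(); vv,uu=np.nonzero(l==k)
    cnt=cv2.findContours((l==k).astype(np.uint8),cv2.RETR_EXTERNAL,cv2.CHAIN_APPROX_NONE)[0][0]
    (cu,cv),rad=cv2.minEnclosingCircle(cnt)
    zt=np.median(P[vv,uu][:,2]); print("tip px",round(cu,1),round(cv,1),"r",round(rad,1),"z",zt.round(4))
    T=onz(c,cu,cv,zt)[:2]*1000
    # top-surface red, inner edges: for rail points at z .022, find per-column lowest
    red=(r>60)&(r>2*g)&(r>2*b)&(P[...,2]>.0195)&(P[...,2]<.026)
    return T,red,P,(cu,cv)
if __name__=="__main__":
    c=ld(sys.argv[1]); T,red,P,(cu,cv)=tipgap(c)
    lines={}
    for side,cols in (("left",range(int(cu)-120,int(cu)-25,2)),("right",range(int(cu)+25,int(cu)+120,2))):
        pts=[]
        for u in cols:
            vs=np.nonzero(red[:300,u])[0]
            if len(vs)>3:
                # bottom of top surface run
                v=vs.max()+.5; pts.append(onz(c,u,v,.022)[:2]*1000)
        pts=np.array(pts)
        vx,vy,x0,y0=cv2.fitLine(pts.astype(np.float32),cv2.DIST_HUBER,0,.01,.01).ravel()
        nrm=np.array([-vy,vx]); dist=(T-[x0,y0])@nrm
        ang=np.degrees(np.arctan2(vy,vx)); 
        print(side,len(pts),"ang",ang.round(2),"tip centre to inner face mm",abs(dist).round(2), "resid",np.std((pts-[x0,y0])@nrm).round(2))
    print("tip world",T.round(1))
E
python3 tipgap.py last
```

```text
tip px 313.0 82.5 r 14.8 z 0.0148
left 48 ang -9.88 tip centre to inner face mm 4.84 resid 0.07
right 48 ang 81.86 tip centre to inner face mm 6.29 resid 0.07
tip world [657.1 225.8]
```

Call:
{"op": "step_arm", "data": {"rows": [[[0,0,0.0045],[0,0.06,0],-1],[[0,0,0],[0,0,0],-1]]}}

```text
time: 11.55
eef_pos: [0.586, 0.1656, 0.0374]
tcp_rot: [2.955, 1.065, -0.006]
force: [-3.1, -0.2, 10.0]
finger_gap: 0.181
```

```bash
python3 st.py 39.74 .5601 .1439;python3 tipgap.py last
```

```text
t 11.8 along 33.85 lat(left) 0.12 z 37.47 yaw 39.66 Ftool [ -2.04  -2.05 -10.07] Ttool [ 0.53 -0.3  -0.02] gap 0.18
tip px 313.0 81.6 r 14.9 z 0.0148
left 48 ang -9.86 tip centre to inner face mm 4.89 resid 0.07
right 48 ang 81.89 tip centre to inner face mm 5.74 resid 0.07
tip world [657.6 225.7]
```

Call:
{"op": "step_arm", "data": {"rows": [[[0,0,0],[0.1,0,0],-1],[[0,0,0],[0,0,0],-1]]}}

```text
time: 12.0
eef_pos: [0.5867, 0.1662, 0.0374]
tcp_rot: [2.954, 1.066, -0.006]
force: [-3.2, -0.9, 11.3]
finger_gap: 0.181
```

```bash
python3 st.py 39.74 .5601 .1439;python3 tipgap.py last
```

```text
t 12.25 along 34.71 lat(left) 0.11 z 37.45 yaw 39.66 Ftool [ -2.59  -1.93 -10.88] Ttool [ 0.51 -0.38 -0.  ] gap 0.18
tip px 313.2 84.3 r 14.7 z 0.0148
left 48 ang -9.84 tip centre to inner face mm 4.95 resid 0.07
right 48 ang 81.88 tip centre to inner face mm 5.71 resid 0.07
tip world [657.6 225.6]
```

Call:
{"op": "step_arm", "data": {"rows": [[[0,0,0.003],[-0.05,0.1,-0.03],-1],[[0,0,0],[0,0,0],-1]]}}

```text
time: 12.45
eef_pos: [0.5867, 0.1661, 0.0375]
tcp_rot: [-2.956, -1.062, 0.005]
force: [-3.3, 1.4, 8.9]
finger_gap: 0.183
```

```bash
cat >> tipgap.py <<'E'
    p,R,s=tool(); X=onz(c,cu,cv,.0148); print("tip in tool (free 94.1)",((R.T@(X-p))*1000).round(2))
E
python3 st.py 39.74 .5601 .1439;python3 tipgap.py last
```

```text
t 12.7 along 34.64 lat(left) 0.03 z 37.48 yaw 39.52 Ftool [-1.02 -3.33 -8.71] Ttool [ 0.75 -0.   -0.02] gap 0.18
tip px 312.0 83.4 r 14.9 z 0.0148
left 48 ang -9.96 tip centre to inner face mm 4.62 resid 0.07
right 48 ang 81.86 tip centre to inner face mm 5.64 resid 0.07
tip world [657.7 225.8]
tip in tool (free 94.1) [92.88 -0.85 22.41]
```

```bash
python3 - <<'E'
from tipgap import *
for n in ("wrist3","wrist4","wrist5","last"):
    c=ld(n)
    # tool from camera pose: cam in tool frame fixed
    w0=ld("wrist0"); 
    T,red,P,(cu,cv_)=tipgap(c)
    # tool pose from camera extrinsics
    Rct=np.array([[0,1,0],[-.946,0,-.324],[-.324,0,.946]]); 
    R=c["R"].T@Rct; o=-c["R"].T@c["t"]; p=o-R@np.array([.08268,0,-.12562])
    zt=p[2]-.0226
    X=onz(c,cu,cv_,zt); print(n,p.round(4),((X-p)@R*1000).round(2))
E
```

```text
tip px 313.0 78.5 r 14.8 z 0.2267
wrist3 [0.5244 0.0976 0.2495] [94.51 -0.35 22.54]
tip px 313.0 78.4 r 14.9 z 0.1069
wrist4 [0.5696 0.1526 0.1299] [94.54 -0.34 22.47]
tip px 312.7 78.1 r 15.1 z 0.015
wrist5 [0.5816 0.1624 0.0376] [94.63 -0.46 22.47]
tip px 312.0 83.4 r 14.9 z 0.0148
last [0.5865 0.1663 0.0376] [92.85 -0.68 22.32]
```

Call:
{"op": "step_arm", "data": {"rows": [[[0,0,0],[0,-0.06,0],-1],[[0,0,0],[0,0,0],-1],[[0,0,0],[0,0,0],-1],[[0,0,0],[0,0,0],-1],[[0,0,0],[0,0,0],-1]]}}

```text
time: 13.2
eef_pos: [0.5867, 0.1661, 0.0375]
tcp_rot: [2.957, 1.062, -0.005]
force: [-2.2, 1.8, 7.6]
finger_gap: 0.179
```

```bash
python3 st.py 39.74 .5601 .1439;python3 tipgap.py last; python3 - <<'E'
from h import *
c=snap("side","6"); crop(c,180,240,340,390,4,"pics/c7.png")
E
```

```text
t 13.45 along 34.65 lat(left) 0.08 z 37.48 yaw 39.51 Ftool [-0.85 -2.5  -7.73] Ttool [ 0.52  0.05 -0.02] gap 0.18
tip px 312.5 83.4 r 14.8 z 0.0149
left 48 ang -9.9 tip centre to inner face mm 4.76 resid 0.08
right 48 ang 81.88 tip centre to inner face mm 5.51 resid 0.07
tip world [657.8 225.7]
tip in tool (free 94.1) [92.9  -0.71 22.4 ]
```

View pics/c7.png

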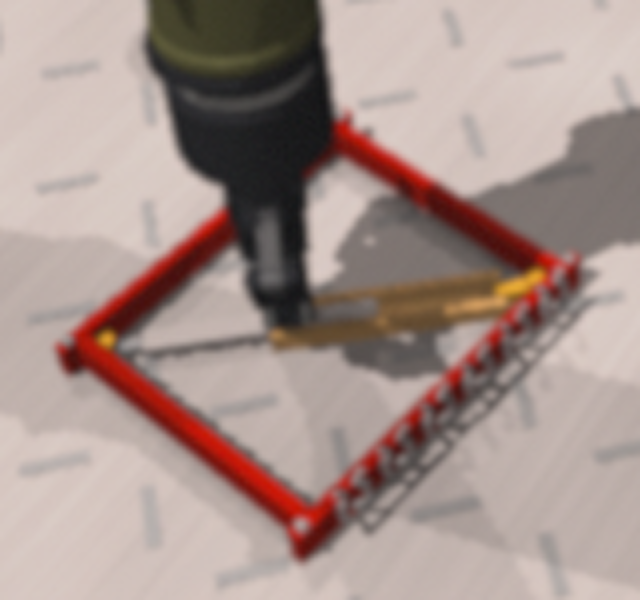

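Call:
{"op": "step_arm", "data": {"rows": [[[0,0,0],[-0.7,0,0],-1],[[0,0,0],[-0.9,0,0],-1],[[0,0,0],[-0.9,0,0],-1],[[0,0,0],[-0.6,0,0],-1],[[0,0,0],[-0.2,0,0],-1]]}}

```text
time: 14.0
eef_pos: [0.5614, 0.1451, 0.0375]
tcp_rot: [-2.957, -1.062, 0.002]
force: [-0.3, 4.2, 5.7]
finger_gap: 0.183
```

```bash
python3 st.py 39.74 .5601 .1439 3
```

```text
t 14.1 along 1.7 lat(left) 0.09 z 37.48 yaw 39.5 Ftool [ 0.31 -2.51 -6.34] Ttool [ 0.49  0.32 -0.07] gap 0.18
```

Call:
{"op": "step_arm", "data": {"rows": [[[0,0,0],[-0.15,-0.05,0],-1],[[0,0,0],[-0.1,0,0],-1],[[0,0,0],[0,0,0],-1]]}}

```text
time: 14.4
eef_pos: [0.56, 0.144, 0.0375]
tcp_rot: [2.957, 1.062, -0.001]
force: [1.3, 2.3, 5.5]
finger_gap: 0.181
```

```bash
python3 st.py 39.74 .5601 .1439 4
```

```text
t 14.55 along 0.05 lat(left) 0.14 z 37.49 yaw 39.51 Ftool [ 2.22 -1.21 -5.73] Ttool [ 0.29  0.61 -0.09] gap 0.18
```

Call:
{"op": "step_arm", "data": {"rows": [[[0,0,0],[0.05,0,-0.5],-1],[[0,0,0],[0.1,0,-1.5],-1],[[0,0,0],[0.5,0,-3],-1],[[0,0,0],[0.5,0,-4],-1],[[0,0,0],[0,0,-3],-1]]}}

```text
time: 15.05
eef_pos: [0.5683, 0.151, 0.1591]
tcp_rot: [2.957, 1.061, -0.004]
force: [1.2, 0.2, -3.8]
finger_gap: 0.181
```

```bash
python3 st.py 39.74 .5601 .1439 3; python3 - <<'E'
from tipgap import *
c=ld("last");P=cloud(c);p,R,s=tool();T=((P-p)@R)*1000
for n,(u0,v0,u1,v1) in dict(tip=(295,60,332,98),sl=(285,215,299,300),sr=(330,215,345,300)).items():
    X=T[v0:v1,u0:u1].reshape(-1,3); m=(X[:,2]>10)&(X[:,2]<40); Q=X[m]; print(n,m.sum(),np.median(Q,0).round(1),Q.min(0).round(1),Q.max(0).round(1))
E
```

```text
t 15.15 along 12.35 lat(left) -0.45 z 161.79 yaw 39.48 Ftool [0.98 0.14 2.09] Ttool [-0.05  0.13 -0.02] gap 0.18
tip 790 [95.  -0.7 18.1] [88.5 -5.3 15.9] [100.7   4.3  26.8]
sl 1113 [25.8 -9.8 22.6] [  4.3 -12.7  10.1] [43.6 -6.9 32.1]
sr 1014 [25.9  8.8 22.5] [ 4.1  6.1 10.5] [43.6 11.3 27.8]
```

Call:
{"op": "step_arm", "data": {"rows": [[[0,0,0.141],[0,0,0],-1],[[0,0,0.141],[0,0,0],-1],[[0,0,0.141],[0,0,0],-1],[[0,0,0.141],[0,0,0],-1],[[0,0,0.141],[0,0,0],-1]]}}

```text
time: 15.65
eef_pos: [0.567, 0.1499, 0.1554]
tcp_rot: [3.139, -0.035, -0.009]
force: [0.1, -0.0, -4.2]
finger_gap: 0.182
```

Call:
{"op": "step_arm", "data": {"rows": [[[0,0,0.141],[0,0,0],-1],[[0,0,0.141],[0,0,0],-1],[[0,0,0.141],[0,0,0],-1],[[0,0,0.141],[0,0,0],-1],[[0,0,0.141],[0,0,0],-1]]}}

```text
time: 16.15
eef_pos: [0.5668, 0.1497, 0.1549]
tcp_rot: [2.935, -1.111, -0.01]
force: [-0.2, -0.3, -4.9]
finger_gap: 0.18
```

Call:
{"op": "step_arm", "data": {"rows": [[[0,0,0.141],[0,0,0],-1],[[0,0,0.141],[0,0,0],-1],[[0,0,0],[0,0,0],-1],[[0,0,0],[0,0,0],-1]]}}

```text
time: 16.55
eef_pos: [0.564, 0.1507, 0.1442]
tcp_rot: [2.868, -1.229, -0.031]
force: [0.3, -0.2, -3.8]
finger_gap: 0.185
```

```bash
python3 - <<'E'
from look import *
p=np.array([572.7,156.1,np.radians(-8.15),-5.]); rep(p)
a,b=homes(p)["L"]; d=(b-a)/np.linalg.norm(b-a); t=a+d*105.9; print(t)
go([t[0]/1000,t[1]/1000,.12],np.degrees(np.arctan2(d[1],d[0]))); snap("wrist","7"); print(robot.read_state()["joint_pos"].round(2))
pp=ff(ld("wrist7"),p); rep(pp)
E
```

```text
L [510.5 250.7] [634.2  56.5] 230.2 -57.5
R [486.4  82.4] [658.3 224.8] 223.2 39.63
[567.38924245 161.40434506]
t 16.55 pos [0.564  0.1507 0.1442] xaxis yaw deg -46.4 tilt [-0.0268 -0.0118 -0.9996] shift cm [-0.52 -1.05  2.4 ]
rotvec [0.0284 0.0072 0.1938] shift in target axes [-0.72 -0.86  2.42]
F [ 0.3  -0.18 -3.79] T [ 0.006 -0.041 -0.005] gap 0.185
[-0.3   0.27 -0.01  1.72  0.    1.17 -2.69]
p [ 5.72724e+02  1.56737e+02 -1.38000e-01 -5.52500e+00] deg -7.9 n [ 974 3356 1715 2877] res mean [np.float64(0.22), np.float64(-0.22), np.float64(-0.3), np.float64(0.29)] std [np.float64(2.32), np.float64(2.24), np.float64(2.34), np.float64(2.34)]
L [510.1 251.1] [634.6  56.9] 230.6 -57.33
R [486.7  82.7] [658.  225.3] 222.9 39.79
```

View pics/wrist7.png

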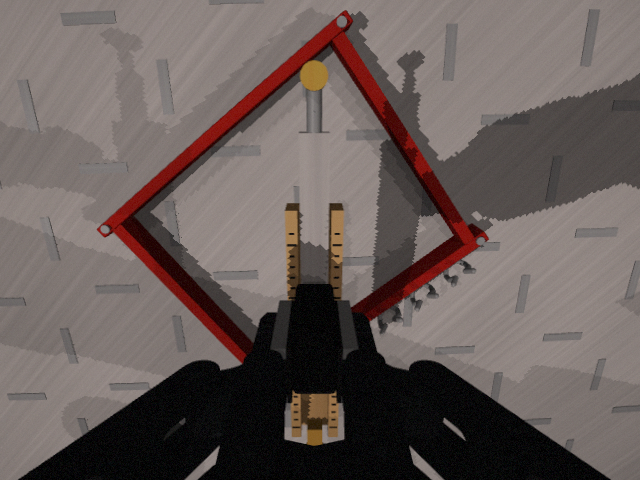

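Call:
{"op": "step_arm", "data": {"rows": [[[0,0,-0.14],[0,0,-1],-1],[[0,0,-0.14],[0,0,-1],-1],[[0,0,-0.14],[0,0,0],-1],[[0,0,-0.14],[0,0,0],-1],[[0,0,-0.14],[0,0,0],-1]]}}

```text
time: 17.1
eef_pos: [0.5661, 0.149, 0.1656]
tcp_rot: [3.126, -0.169, -0.037]
force: [-0.0, 0.3, -3.4]
finger_gap: 0.181
```

```bash
python3 - <<'E'
from h import *
go([.52,-.07,.13],0);print(robot.read_state()["joint_pos"].round(2))
E
```

```text
t 17.1 pos [0.5661 0.149  0.1656] xaxis yaw deg -6.19 tilt [-0.0242 -0.0092 -0.9997] shift cm [-2.14 22.22  3.88]
rotvec [ 0.0105  0.0237 -0.1079] shift in target axes [-4.61 21.9   3.56]
F [-0.02  0.26 -3.36] T [-0.008 -0.065  0.011] gap 0.181
[-0.22  0.26 -0.09  1.7   0.03  1.21 -2.  ]
```

Call:
{"op": "step_arm", "data": {"rows": [[[0.0105,0.0237,-0.108],[0,0,0],-1],[[0,0,0],[-1,4.4,0.7],-1],[[0,0,0],[-0.9,4.4,0.7],-1],[[0,0,0],[-0.9,4.4,0.7],-1],[[0,0,0],[-0.9,4.4,0.7],-1]]}}

```text
time: 17.6
eef_pos: [0.5274, -0.0282, 0.1376]
tcp_rot: [3.141, -0.008, 0.001]
force: [1.1, -0.2, -3.6]
finger_gap: 0.182
```

Call:
{"op": "step_arm", "data": {"rows": [[[0,0,0],[-0.9,4.3,0.7],-1],[[0,0,0],[0,0,0],-1],[[0,0,0],[0,0,0],-1]]}}

```text
time: 17.9
eef_pos: [0.5184, -0.0709, 0.1307]
tcp_rot: [3.141, -0.014, 0.0]
force: [0.6, 0.8, -3.1]
finger_gap: 0.183
```

```bash
python3 - <<'E'
from h import *
go([.52,-.07,.0375],0); snap("wrist","8")
E
```

```text
t 17.9 pos [ 0.5184 -0.0709  0.1307] xaxis yaw deg -0.52 tilt [ 2.e-04 -8.e-04 -1.e+00] shift cm [ 0.16 -0.1   9.32]
rotvec [ 0.0008 -0.0002 -0.0091] shift in target axes [ 0.16 -0.09  9.32]
F [ 0.57  0.78 -3.12] T [ 0.119 -0.102  0.036] gap 0.183
```

View pics/wrist8.png

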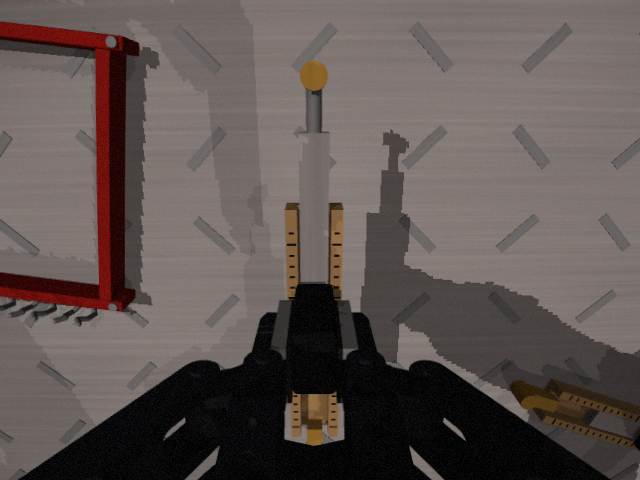

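Call:
{"op": "step_arm", "data": {"rows": [[[0,0,0],[0,0,2.5],-1],[[0,0,0],[0,0,3],-1],[[0,0,0],[0,0,2.3],-1],[[0,0,0],[0,0,0.9],-1],[[0,0,0],[0,0,0.3],-1]]}}

```text
time: 18.45
eef_pos: [0.5189, -0.0679, 0.0401]
tcp_rot: [3.141, -0.005, -0.001]
force: [0.7, 0.4, -4.0]
finger_gap: 0.182
```

Call:
{"op": "step_arm", "data": {"rows": [[[0,0,0],[0,0,0.2],-1],[[0,0,0],[0,0,0.1],-1],[[0,0,0],[0,0,0],-1]]}}

```text
time: 18.75
eef_pos: [0.5203, -0.0688, 0.0392]
tcp_rot: [3.14, -0.008, 0.005]
force: [-0.8, 0.8, 0.3]
finger_gap: 0.181
```

```bash
python3 - <<'E'
from h import *
go([.52,-.07,.0375],0)
E
```

```text
t 18.75 pos [ 0.5203 -0.0688  0.0392] xaxis yaw deg -0.29 tilt [ 0.003  -0.0011 -1.    ] shift cm [-0.03  0.12  0.17]
rotvec [ 0.0011 -0.003  -0.0051] shift in target axes [-0.03  0.12  0.17]
F [-0.76  0.81  0.34] T [ 0.322  0.296 -0.088] gap 0.181
```

Call:
{"op": "step_arm", "data": {"rows": [[[0,0,0],[0,0,0],0.2],[[0,0,0],[0,0,0],0.2],[[0,0,0],[0,0,-3],0.2],[[0,0,0],[0,0,-4],0.2],[[0,0,-0.145],[0,0,-3],0.2]]}}

```text
time: 19.25
eef_pos: [0.5199, -0.0694, 0.1403]
tcp_rot: [3.131, 0.223, 0.005]
force: [-0.3, -0.4, 0.2]
finger_gap: 0.602
```

Call:
{"op": "step_arm", "data": {"rows": [[[0,0,-0.145],[0,0,0],0.2],[[0,0,-0.145],[0,0,0],0.2],[[0,0,-0.145],[0,0,0],0.2],[[0,0,-0.145],[0,0,0],0.2],[[0,0,-0.145],[0,0,0],0.2]]}}

```text
time: 19.75
eef_pos: [0.5195, -0.0693, 0.1384]
tcp_rot: [2.846, 1.324, 0.002]
force: [-0.1, -0.7, -0.6]
finger_gap: 0.6
```

Call:
{"op": "step_arm", "data": {"rows": [[[0,0,-0.145],[0,0,0],0.2],[[0,0,-0.145],[0,0,0],0.2],[[0,0,-0.145],[0,0,0],0.2],[[0,0,-0.145],[0,0,0],0.2],[[0,0,-0.12],[0,0,0],0.2]]}}

```text
time: 20.25
eef_pos: [0.5195, -0.0694, 0.1383]
tcp_rot: [2.22, 2.219, -0.0]
force: [0.8, 0.3, 0.5]
finger_gap: 0.597
```

```bash
python3 - <<'E'
from h import *
go([.52,-.07,.04],90); snap("wrist","9"); print(robot.read_state()["joint_pos"].round(2))
E
```

```text
t 20.25 pos [ 0.5195 -0.0694  0.1383] xaxis yaw deg 89.96 tilt [ 0.0019 -0.002  -1.    ] shift cm [-0.04  0.04  9.83]
rotvec [ 0.0019  0.002  -0.0007] shift in target axes [-0.06  0.05  9.83]
F [0.84 0.33 0.48] T [-0.017 -0.026  0.052] gap 0.597
[ 0.14  0.14 -0.06  1.9   0.01  1.1   0.08]
```

View pics/wrist9.png

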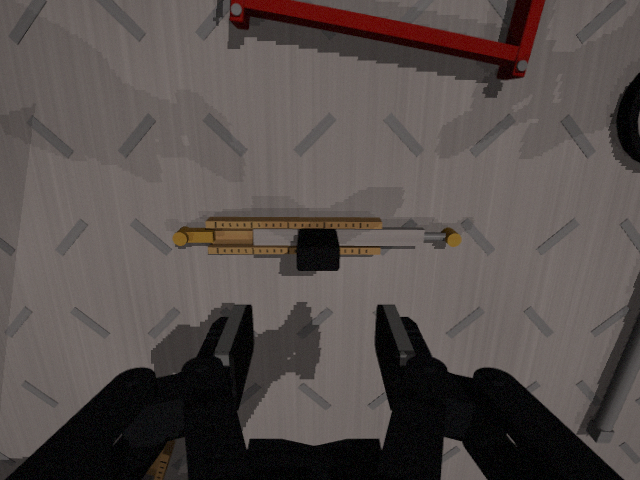

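Clear view: nose (180,239), tip (453,239), handle (318,250).

```bash
python3 - <<'E'
from h import *
w=ld("wrist9");P=cloud(w)
for n,(u0,v0,u1,v1,lo,hi) in dict(nose=(170,228,187,250,.011,.02),tip=(444,228,464,250,.011,.02),hand=(290,222,346,275,.05,.058)).items():
    X=P[v0:v1,u0:u1].reshape(-1,3); m=(X[:,2]>lo)&(X[:,2]<hi); Q=X[m]; print(n,m.sum(),np.median(Q,0).round(4),Q.min(0).round(4),Q.max(0).round(4))
hs=cv2.cvtColor(w["pixels"],cv2.COLOR_BGR2HSV)
a=onz(w,180,239,.0148);b=onz(w,453,239.3,.0148);print(a,b,np.linalg.norm(b-a))
E
```

```text
nose 180 [ 0.4259 -0.068   0.015 ] [ 0.4207 -0.0736  0.0115] [ 0.4305 -0.0635  0.0174]
tip 196 [ 0.6154 -0.0693  0.015 ] [ 0.6107 -0.075   0.011 ] [ 0.6214 -0.0645  0.0173]
hand 1093 [ 0.5206 -0.0682  0.053 ] [ 0.5079 -0.077   0.0501] [ 0.5338 -0.0607  0.055 ]
[ 0.42594477 -0.0690463   0.0148    ] [ 0.61548814 -0.06974935  0.0148    ] 0.18954468158360904
```

Call:
{"op": "step_arm", "data": {"rows": [[[0.002,0.002,0],[0.05,0.12,3.5],0.2],[[0,0,0],[0,0,3.5],0.2],[[0,0,0],[0,0,2],0.2],[[0,0,0],[0,0,1],0.2],[[0,0,0],[0,0,0],0.2]]}}

```text
time: 20.8
eef_pos: [0.5196, -0.0687, 0.0369]
tcp_rot: [-2.228, -2.212, 0.003]
force: [0.0, -0.5, 0.2]
finger_gap: 0.601
```

```bash
python3 - <<'E'
from h import *
go([.5208,-.0688,.038],90)
E
```

```text
t 20.8 pos [ 0.5196 -0.0687  0.0369] xaxis yaw deg 89.59 tilt [-3.2e-03  6.0e-04 -1.0e+00] shift cm [-0.01  0.12 -0.11]
rotvec [-0.0032 -0.0005 -0.0072] shift in target axes [-0.01  0.12 -0.11]
F [ 0.04 -0.5   0.23] T [0.029 0.01  0.018] gap 0.601
```

Call:
{"op": "step_arm", "data": {"rows": [[[0,0,0],[0,0.1,-0.1],0],[[0,0,0],[0,0,0],-0.4],[[0,0,0],[0,0,0],-1],[[0,0,0],[0,0,0],-1],[[0,0,0],[0,0,0],-1]], "force": 40}}

```text
time: 21.3
eef_pos: [0.5228, -0.0688, 0.0406]
tcp_rot: [2.227, 2.214, 0.002]
force: [-0.7, 0.9, 5.9]
finger_gap: 0.295
```

Call:
{"op": "step_arm", "data": {"rows": [[[0,0,0],[0,0,0],-1],[[0,0,0],[0,0,0],-1]]}}

```text
time: 21.5
eef_pos: [0.5228, -0.0688, 0.0406]
tcp_rot: [2.227, 2.214, 0.003]
force: [0.2, 0.1, 7.2]
finger_gap: 0.297
```

```bash
python3 - <<'E'
from h import *
go([.5208,-.0688,.038],90); snap("wrist","10")
E
```

```text
t 21.5 pos [ 0.5228 -0.0688  0.0406] xaxis yaw deg 89.65 tilt [ 2.2e-03  1.0e-04 -1.0e+00] shift cm [-0.   -0.2   0.26]
rotvec [ 0.0022 -0.0001 -0.0061] shift in target axes [-0.   -0.2   0.26]
F [0.15 0.11 7.18] T [0.022 0.174 0.007] gap 0.297
```

View pics/wrist10.png

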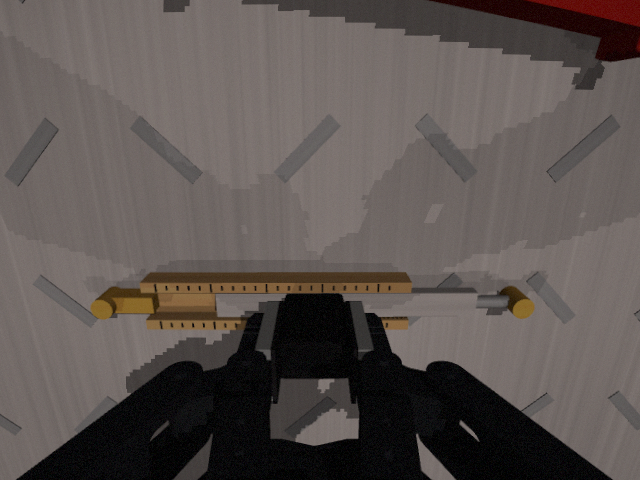

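```bash
cat > ends.py <<'E'
from h import *
def pins(c,n=2):
    hsv=cv2.cvtColor(c["pixels"],cv2.COLOR_BGR2HSV)
    y=((hsv[...,0]>14)&(hsv[...,0]<32)&(hsv[...,1]>150)&(hsv[...,2]>35)).astype(np.uint8)
    return y
def tf(c):
    Rct=np.array([[0,1,0],[-.946,0,-.324],[-.324,0,.946]]); U,_,V=np.linalg.svd(c["R"].T@Rct); R=U@V
    o=-c["R"].T@c["t"]; return o-R@np.array([.08268,0,-.12562]),R
E
python3 - <<'E'
from ends import *
c=ld("wrist10");P=cloud(c);p,R=tf(c);p2,R2,s=tool();print(p.round(4),p2.round(4))
for n,(u,v) in dict(nose=(102,308),tip=(521.5,307.5)).items():
    z=P[v if isinstance(v,int) else int(v),int(u)][2]; X=onz(c,u,v,.0148); print(n,z.round(4),X.round(4),((X-p2)@R2*1000).round(2))
k=np.hstack([c["pixels"][280:340,70:160],c["pixels"][280:340,470:560]]); cv2.imwrite("pics/c8.png",cv2.resize(k,None,fx=4,fy=4,interpolation=cv2.INTER_CUBIC))
E
```

```text
[ 0.522  -0.0683  0.0407] [ 0.5228 -0.0688  0.0406]
nose 0.0149 [ 0.426  -0.0682  0.0148] [ 5.00e-02 -9.69e+01  2.56e+01]
tip 0.0151 [ 0.6162 -0.0695  0.0148] [-0.12 93.3  26.02]
```

View pics/c8.png

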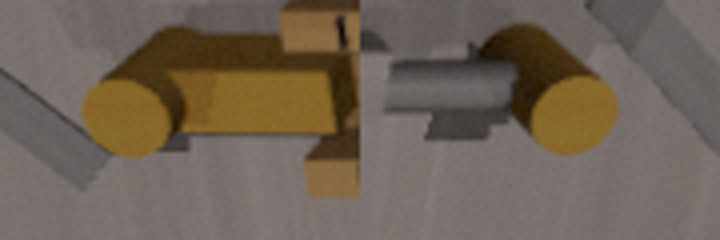

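Call:
{"op": "step_arm", "data": {"rows": [[[0,0,0],[0,0,-2],-1],[[0,0,0],[0,0,-4],-1],[[0,0,0],[0,0,-4],-1],[[0,0,0.1425],[0,0,-2],-1],[[0,0,0.1425],[0,0,0],-1]]}}

```text
time: 22.05
eef_pos: [0.5235, -0.069, 0.1625]
tcp_rot: [2.523, 1.866, 0.007]
force: [1.2, -0.5, -2.7]
finger_gap: 0.296
```

Call:
{"op": "step_arm", "data": {"rows": [[[0,0,0.1425],[0,0,0],-1],[[0,0,0.1425],[0,0,0],-1],[[0,0,0.1425],[0,0,0],-1],[[0,0,0.1425],[0,0,0],-1],[[0,0,0.1425],[0,0,0],-1]]}}

```text
time: 22.55
eef_pos: [0.5207, -0.0687, 0.1581]
tcp_rot: [-3.018, -0.87, 0.004]
force: [-0.1, 0.0, -3.6]
finger_gap: 0.294
```

```bash
python3 - <<'E'
from h import *
go([.568,.161,.13],32.5);print(robot.read_state()["joint_pos"].round(2))
E
```

```text
t 22.55 pos [ 0.5207 -0.0687  0.1581] xaxis yaw deg 32.16 tilt [-2.6e-03  5.0e-04 -1.0e+00] shift cm [ 16.24 -16.92   2.81]
rotvec [-0.0018  0.0019 -0.006 ] shift in target axes [ 16.33 -16.83   2.81]
F [-0.14  0.   -3.62] T [-0.031 -0.006  0.005] gap 0.294
[ 0.08  0.13  0.    1.87 -0.    1.15 -0.93]
```

Call:
{"op": "step_arm", "data": {"rows": [[[0,0,-0.006],[3.3,-3.4,0],-1],[[0,0,0],[3.3,-3.4,0],-1],[[0,0,0],[3.3,-3.4,0],-1],[[0,0,0],[3.3,-3.4,1.4],-1],[[0,0,0],[3.1,-3.2,1.4],-1]]}}

```text
time: 23.05
eef_pos: [0.5674, 0.163, 0.1305]
tcp_rot: [-3.012, -0.888, 0.001]
force: [0.5, -0.0, -4.2]
finger_gap: 0.293
```

Call:
{"op": "step_arm", "data": {"rows": [[[0,0,0],[0,0,0],-1],[[0,0,0],[0,0,0],-1]]}}

```text
time: 23.25
eef_pos: [0.5662, 0.1621, 0.1294]
tcp_rot: [-3.011, -0.893, 0.006]
force: [0.2, -1.1, -3.3]
finger_gap: 0.296
```

```bash
python3 - <<'E'
from h import *
go([.568,.161,.05],32.5);snap("wrist","11")
E
```

```text
t 23.25 pos [0.5662 0.1621 0.1294] xaxis yaw deg 33.04 tilt [-4.2e-03 -4.0e-04 -1.0e+00] shift cm [0.13 0.21 7.93]
rotvec [-0.0019  0.0037  0.0094] shift in target axes [0.1  0.19 7.94]
F [ 0.17 -1.12 -3.26] T [-0.126 -0.103 -0.032] gap 0.296
```

View pics/wrist11.png

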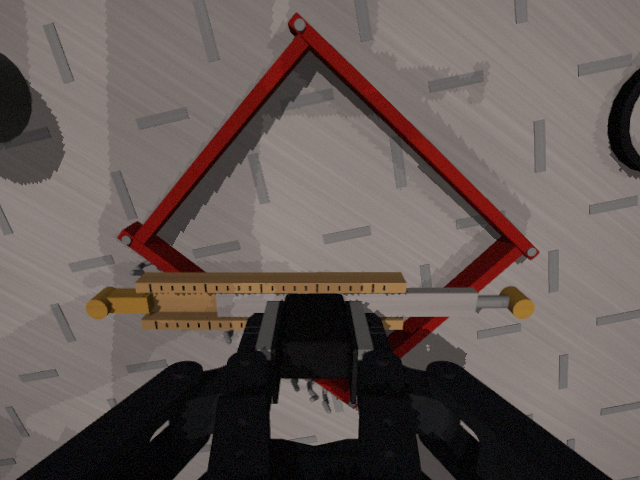

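Call:
{"op": "step_arm", "data": {"rows": [[[-0.001,0.003,0.008],[0.1,0.2,2.5],-1],[[0,0,0],[0,0,2.5],-1],[[0,0,0],[0,0,2],-1],[[0,0,0],[0,0,0.8],-1],[[0,0,0],[0,0,0],-1]]}}

```text
time: 23.8
eef_pos: [0.5688, 0.1578, 0.0519]
tcp_rot: [3.018, 0.873, -0.0]
force: [0.2, 0.2, -4.2]
finger_gap: 0.295
```

```bash
python3 - <<'E'
from look import *
p=ff(ld("wrist11"),np.load("p4.npy")); rep(p)
go([.568,.161,.0406],32.5);snap("wrist","12")
E
```

```text
p [ 5.72483e+02  1.55725e+02 -1.48000e-01 -2.64800e+00] deg -8.45 n [ 425 3567 3275 1171] res mean [np.float64(0.2), np.float64(-0.19), np.float64(-0.49), np.float64(0.5)] std [np.float64(2.17), np.float64(2.21), np.float64(2.33), np.float64(2.66)]
L [510.8 250.7] [633.8  58.1] 228.6 -57.44
R [485.8  82.6] [658.8 226.2] 224.9 39.7
t 23.8 pos [0.5688 0.1578 0.0519] xaxis yaw deg 32.26 tilt [-2.e-04 -1.e-04 -1.e+00] shift cm [ 0.1  -0.32  1.13]
rotvec [-0.      0.0003 -0.0042] shift in target axes [ 0.1  -0.32  1.13]
F [ 0.21  0.23 -4.23] T [-0.021 -0.005 -0.016] gap 0.295
```

View pics/wrist12.png

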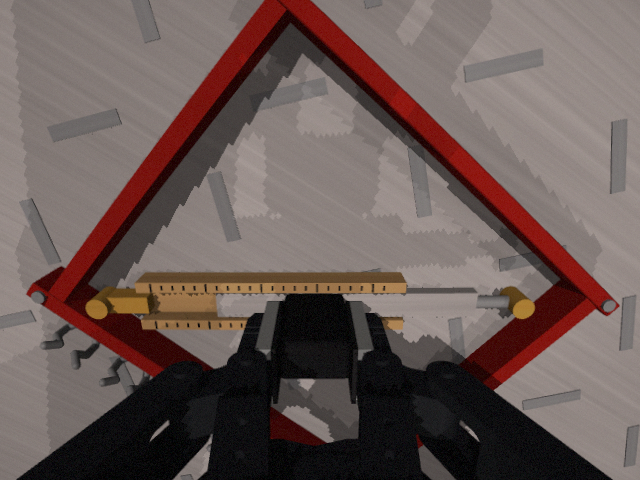

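Call:
{"op": "step_arm", "data": {"rows": [[[0,0,-0.004],[0.1,-0.1,0.6],-1],[[0,0,0],[0,-0.2,0.3],-1],[[0,0,0],[0,-0.1,0],-1],[[0,0,0],[0,0,0],-1]]}}

```text
time: 24.25
eef_pos: [0.5681, 0.1641, 0.0441]
tcp_rot: [-3.014, -0.883, -0.004]
force: [-0.1, -0.5, -3.3]
finger_gap: 0.297
```

```bash
python3 - <<'E'
from h import *
go([.568,.161,.0406],32.5)
E
```

```text
t 24.25 pos [0.5681 0.1641 0.0441] xaxis yaw deg 32.65 tilt [ 0.0021  0.0015 -1.    ] shift cm [-0.18  0.25  0.35]
rotvec [-0.0001 -0.0026  0.0026] shift in target axes [-0.18  0.25  0.35]
F [-0.14 -0.53 -3.34] T [-0.066 -0.026  0.025] gap 0.297
```

Call:
{"op": "step_arm", "data": {"rows": [[[0,0,0],[-0.15,0,0.2],-1],[[0,0,0],[0,0,0.1],-1],[[0,0,0],[0,0,0.1],-1],[[0,0,0],[0,0,0],-1]]}}

```text
time: 24.65
eef_pos: [0.5669, 0.1627, 0.0406]
tcp_rot: [-3.015, -0.882, -0.003]
force: [-3.5, -0.5, 3.4]
finger_gap: 0.296
```

```bash
python3 - <<'E'
from h import *
go([.568,.161,.0406],32.5)
E
python3 st.py -57.5 .568 .161 4
```

```text
t 24.65 pos [0.5669 0.1627 0.0406] xaxis yaw deg 32.61 tilt [ 1.5e-03  9.0e-04 -1.0e+00] shift cm [0.  0.2 0. ]
rotvec [ 0.0001 -0.0018  0.0019] shift in target axes [0.  0.2 0. ]
F [-3.47 -0.52  3.39] T [-0.343  0.752  0.024] gap 0.296
t 24.8 along -2.03 lat(left) -0.03 z 40.63 yaw 32.61 Ftool [-3.27 -1.09 -4.93] Ttool [ 0.11 -0.93 -0.  ] gap 0.3
```

Call:
{"op": "step_arm", "data": {"rows": [[[0,0,0],[-0.04,-0.2,0],-1],[[0,0,0],[0,-0.2,0],-1],[[0,0,0],[0,-0.1,0],-1],[[0,0,0],[0,0,0],-1]]}}

```text
time: 25.2
eef_pos: [0.5648, 0.1659, 0.0406]
tcp_rot: [3.015, 0.881, 0.005]
force: [-1.6, -3.3, 6.0]
finger_gap: 0.294
```

```bash
python3 st.py -57.5 .568 .161 4
```

```text
t 25.35 along -5.88 lat(left) -0.06 z 40.63 yaw 32.58 Ftool [-3.35  1.97 -5.7 ] Ttool [-0.42 -0.78 -0.06] gap 0.3
```

Call:
{"op": "step_arm", "data": {"rows": [[[0,0,0],[0,-0.15,0],-1],[[0,0,0],[0,0,0],-1]]}}

```text
time: 25.55
eef_pos: [0.5646, 0.1668, 0.0407]
tcp_rot: [3.014, 0.88, 0.007]
force: [0.3, -5.1, 4.7]
finger_gap: 0.297
```

```bash
python3 st.py -57.5 .568 .161 4
```

```text
t 25.7 along -6.72 lat(left) 0.27 z 40.63 yaw 32.56 Ftool [-2.18  4.87 -5.55] Ttool [-0.98 -0.58 -0.09] gap 0.3
```

```bash
python3 - <<'E'
from h import *
crop(ld("last"),0,240,200,390,4,"pics/c9.png")
E
```

```text
(no output)
```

View pics/c9.png

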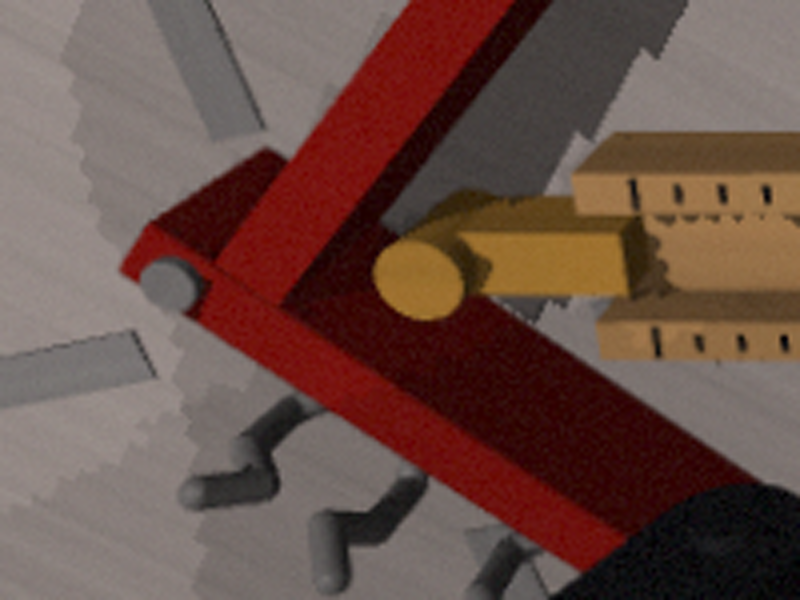

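```bash
python3 - <<'E'
from h import *
c=ld("last"); T=onz(c,104.75,310,.0148)[:2]*1000
for n,a,b in (("clip",(75,317.5),(155,374.5)),("side",(73,311),(131,240.5))):
    A,B=[onz(c,*q,.022)[:2]*1000 for q in (a,b)]; d=(B-A)/np.linalg.norm(B-A); print(n,np.degrees(np.arctan2(d[1],d[0])).round(2),"dist",((T-A)@[-d[1],d[0]]).round(2))
print(T)
E
```

```text
clip -100.89 dist 6.4
side -11.16 dist -9.37
[512.33150376 246.24284553]
```

Call:
{"op": "step_arm", "data": {"rows": [[[0,0,0],[0.1,0,-0.04],-1],[[0,0,0],[0.05,-0.1,0],-1],[[0,0,0],[0,0,0],-1]]}}

```text
time: 26.0
eef_pos: [0.5647, 0.1689, 0.0406]
tcp_rot: [3.015, 0.881, 0.005]
force: [0.8, -4.5, 5.2]
finger_gap: 0.296
```

```bash
python3 st.py -57.5 .568 .161 4;  python3 - <<'E'
from h import *
crop(ld("last"),0,240,200,390,4,"pics/c10.png")
E
```

```text
t 26.15 along -8.42 lat(left) 1.47 z 40.63 yaw 32.58 Ftool [-2.34  4.62 -5.  ] Ttool [-1.04 -0.6  -0.05] gap 0.3
```

View pics/c10.png

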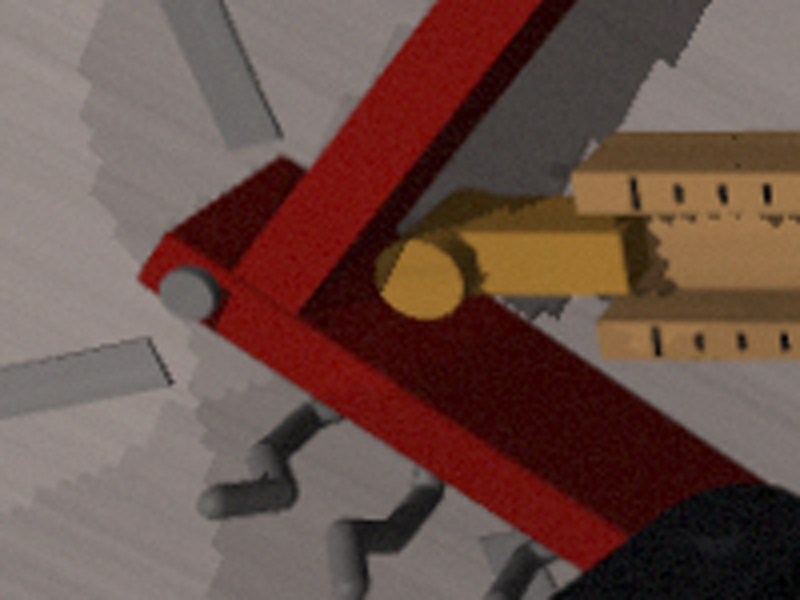

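Call:
{"op": "step_arm", "data": {"rows": [[[0,0,0],[0.08,-0.08,0],-1],[[0,0,0],[0.07,-0.07,0],-1],[[0,0,0],[0,0,0],-1]]}}

```text
time: 26.45
eef_pos: [0.5649, 0.1708, 0.0406]
tcp_rot: [3.015, 0.881, 0.004]
force: [-0.4, -5.1, 4.9]
finger_gap: 0.296
```

```bash
python3 st.py -57.5 .568 .161 4;  python3 - <<'E'
from h import *
crop(ld("last"),0,240,200,390,4,"pics/c11.png")
E
```

```text
t 26.6 along -9.92 lat(left) 2.69 z 40.63 yaw 32.58 Ftool [-3.24  4.47 -4.96] Ttool [-1.02 -0.74 -0.06] gap 0.3
```

View pics/c11.png

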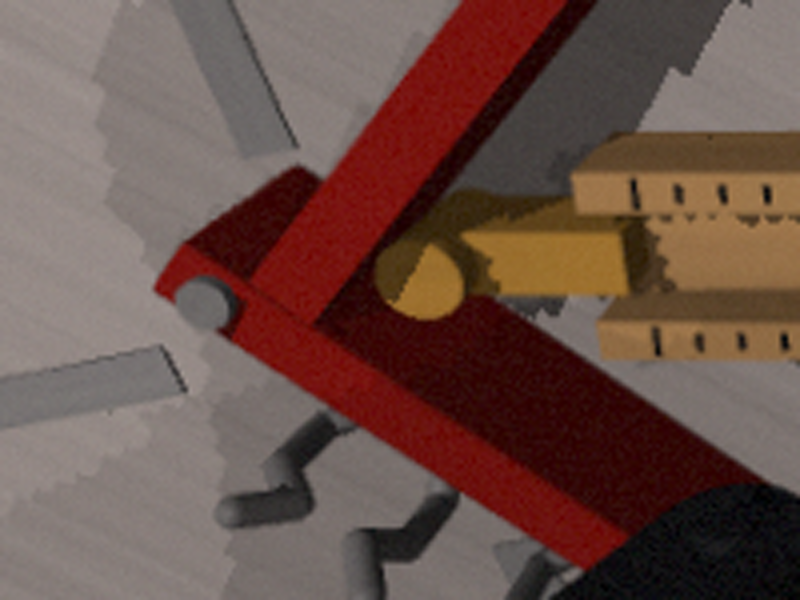

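```bash
cat > nosegap.py <<'E'
from ends import *
import sys
def run(c,verbose=True):
    px=c["pixels"]; b,g,r=[px[...,i].astype(int) for i in range(3)]; P=cloud(c)
    red=(r>40)&(r>2*g)&(r>2*b)&(P[...,2]>.0205)&(P[...,2]<.026)
    y=pins(c); y[:,170:470]=0; y[:200]=0; y[400:]=0
    out={}
    def pin(side):
        m=y.copy(); 
        if side=="nose": m[:,320:]=0
        else: m[:,:320]=0
        top=(m>0)&(P[...,2]>.0135)&(P[...,2]<.018)
        # keep pin-top component: erode to cut off
        n,l,st,ce=cv2.connectedComponentsWithStats(cv2.morphologyEx(top.astype(np.uint8),cv2.MORPH_OPEN,np.ones((5,5),np.uint8)))
        k=1+st[1:,4].argmax(); 
        cnt=cv2.findContours((l==k).astype(np.uint8),cv2.RETR_EXTERNAL,cv2.CHAIN_APPROX_NONE)[0][0]
        (cu,cv_),rad=cv2.minEnclosingCircle(cnt); return cu,cv_,rad
    p,R=tf(c); p2,R2,s=tool()
    for side in ("nose","tip"):
        cu,cv_,rad=pin(side); X=onz(c,cu,cv_,.0148); T=X[:2]*1000
        print(side,"px",round(cu,1),round(cv_,1),"r",round(rad,1),"world",T.round(1),"tool",((X-p2)@R2*1000).round(2)); out[side]=T
        # upper rail (side rail for nose / plain rail for tip): inner boundary = facing pin, per row
        up=[];lo=[]
        sg=1 if side=="nose" else -1
        for v in range(int(cv_)-110,int(cv_)-25,2):
            if v<0: continue
            us=np.nonzero(red[v])[0]
            us=us[(us<320)] if sg>0 else us[us>320]
            if len(us)>3: up.append(onz(c,(us.max()+.5) if sg>0 else us.min()-.5,v,.022)[:2]*1000)
        for u in (range(int(cu)+2,int(cu)+60,2) if sg>0 else range(int(cu)-60,int(cu)-2,2)):
            if not 0<=u<640: continue
            vs=np.nonzero(red[int(cv_)+5:,u])[0]+int(cv_)+5
            if len(vs)>3: lo.append(onz(c,u,vs.min()-.5,.022)[:2]*1000)
        for n,q in (("upper",up),("lower",lo)):
            if len(q)<5: print(n,"few");continue
            q=np.array(q,np.float32); vx,vy,x0,y0=cv2.fitLine(q,cv2.DIST_HUBER,0,.01,.01).ravel()
            print("  ",n,len(q),"ang",np.degrees(np.arctan2(vy,vx)).round(2),"dist",abs((T-[x0,y0])@[-vy,vx]).round(2),"res",np.std((q-[x0,y0])@np.array([-vy,vx])).round(2))
    d=out["tip"]-out["nose"]; print("len",np.linalg.norm(d).round(1),"dir",np.degrees(np.arctan2(d[1],d[0])).round(2))
if __name__=="__main__": run(ld(sys.argv[1]))
E
python3 nosegap.py last
```

```text
nose px 104.9 308.0 r 11.3 world [513.5 250.6] tool [ -0.47 -94.95  25.7 ]
   upper 43 ang -9.64 dist 4.74 res 0.15
   lower 25 ang 80.86 dist 6.58 res 0.31
tip px 522.0 307.5 r 11.5 world [615.2  91.1] tool [-0.64 94.2  25.98]
   upper 43 ang 81.92 dist 28.22 res 0.17
lower few
len 189.2 dir -57.47
```

Call:
{"op": "step_arm", "data": {"rows": [[[0,0,0],[-0.05,-0.08,0],-1],[[0,0,0],[0,0,0],-1]]}}

```text
time: 26.8
eef_pos: [0.5647, 0.1713, 0.0406]
tcp_rot: [3.015, 0.881, 0.007]
force: [0.8, -5.5, 4.4]
finger_gap: 0.295
```

```bash
python3 st.py -57.5 .568 .161 4; python3 nosegap.py last;  python3 - <<'E'
from h import *
crop(ld("last"),0,240,200,390,4,"pics/c12.png")
E
```

```text
t 26.95 along -10.43 lat(left) 2.72 z 40.63 yaw 32.58 Ftool [-1.54  5.08 -3.63] Ttool [-1.12 -0.39 -0.05] gap 0.3
nose px 104.5 308.5 r 11.1 world [513.  251.1] tool [ -0.67 -95.18  25.64]
   upper 43 ang -9.68 dist 4.33 res 0.14
   lower 26 ang 81.71 dist 6.03 res 0.38
tip px 522.0 307.0 r 11.4 world [615.2  91.7] tool [-0.37 94.18 25.99]
   upper 43 ang 81.72 dist 28.29 res 0.18
lower few
len 189.4 dir -57.33
```

View pics/c12.png

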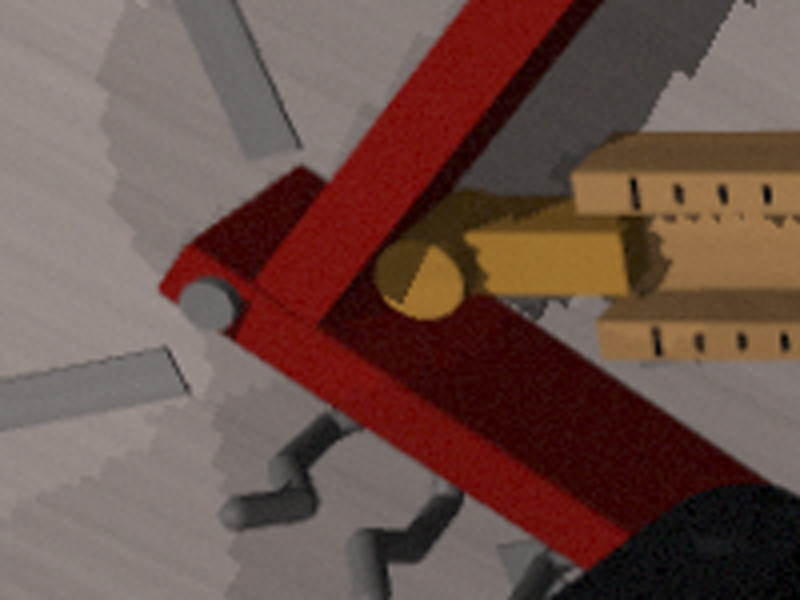

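Call:
{"op": "step_arm", "data": {"rows": [[[0,0,0],[0.05,0.5,0.02],-1],[[0,0,0],[0,0.8,0],-1],[[0,0,0],[0,0.8,0],-1],[[0,0,0],[0,0.8,0],-1],[[0,0,0],[0,0.5,0],-1]]}}

```text
time: 27.45
eef_pos: [0.5816, 0.1451, 0.0406]
tcp_rot: [-3.012, -0.882, -0.002]
force: [-4.4, -1.6, 9.3]
finger_gap: 0.296
```

Call:
{"op": "step_arm", "data": {"rows": [[[0,0,0],[0,0,0],-1],[[0,0,0],[0,0,0],-1]]}}

```text
time: 27.65
eef_pos: [0.5821, 0.1443, 0.0406]
tcp_rot: [-3.014, -0.882, -0.003]
force: [-2.6, -3.4, 7.8]
finger_gap: 0.298
```

```bash
python3 st.py -57.5 .568 .161 4; python3 nosegap.py last; cp pics/$(ls -t pics|head -1) pics/v1.png
```

```text
t 27.8 along 21.62 lat(left) 2.9 z 40.6 yaw 32.63 Ftool [-3.66  1.5  -7.55] Ttool [-0.42 -0.89 -0.03] gap 0.3
nose px 36.5 309.0 r 11.6 world [512.4 250.9] tool [  -1.28 -127.36   25.86]
   upper 43 ang -9.91 dist 4.72 res 0.16
   lower 29 ang 81.29 dist 4.99 res 0.47
tip px 523.0 308.0 r 11.7 world [632.5  64.3] tool [-0.77 94.59 25.77]
   upper 43 ang 81.65 dist 7.38 res 0.13
   lower 18 ang -11.44 dist 10.75 res 0.49
len 221.9 dir -57.23
```

View pics/v1.png

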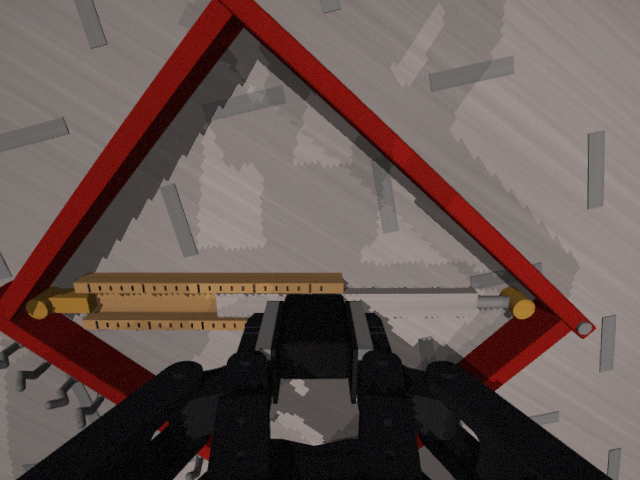

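Call:
{"op": "step_arm", "data": {"rows": [[[0,0,0.0085],[-0.11,0.1,0],-1],[[0,0,0],[0,0.1,0],-1],[[0,0,0],[0,0,0],-1]]}}

```text
time: 28.1
eef_pos: [0.5822, 0.1439, 0.0406]
tcp_rot: [-3.015, -0.872, -0.005]
force: [-2.4, 0.6, 5.2]
finger_gap: 0.295
```

```bash
python3 st.py -57.5 .568 .161 4; python3 nosegap.py last
```

```text
t 28.25 along 22.0 lat(left) 2.79 z 40.6 yaw 32.28 Ftool [-1.27 -1.04 -6.1 ] Ttool [ 0.01 -0.48 -0.34] gap 0.3
nose px 36.5 310.0 r 11.6 world [512.5 250.9] tool [  -1.89 -127.64   26.01]
   upper 43 ang -9.84 dist 4.61 res 0.15
   lower 29 ang 82.14 dist 5.8 res 0.46
tip px 523.0 307.0 r 11.7 world [632.5  64.1] tool [-0.18 94.41 25.64]
   upper 43 ang 81.61 dist 7.3 res 0.13
   lower 18 ang -11.58 dist 10.46 res 0.58
len 222.1 dir -57.28
```

Call:
{"op": "step_arm", "data": {"rows": [[[0,0,0],[-0.15,0.1,0],-1],[[0,0,0],[0,0.1,0],-1],[[0,0,0],[0,0,0],-1]]}}

```text
time: 28.55
eef_pos: [0.5831, 0.141, 0.0406]
tcp_rot: [-3.016, -0.87, -0.008]
force: [2.6, 3.9, 4.1]
finger_gap: 0.299
```

```bash
python3 st.py -57.5 .568 .161 4; python3 nosegap.py last
```

```text
t 28.7 along 25.31 lat(left) 1.84 z 40.65 yaw 32.16 Ftool [ 3.93 -1.55 -3.85] Ttool [0.32 0.85 0.  ] gap 0.3
nose px 29.5 308.5 r 11.9 world [512.8 250.7] tool [  -1.   -130.87   25.88]
   upper 43 ang -9.85 dist 4.79 res 0.11
   lower 29 ang 82.29 dist 6.05 res 0.49
tip px 523.1 307.7 r 11.9 world [633.1  60.1] tool [-0.5  94.45 25.82]
   upper 43 ang 81.58 dist 6.14 res 0.12
   lower 20 ang -9.6 dist 6.37 res 0.59
len 225.3 dir -57.74
```

Call:
{"op": "step_arm", "data": {"rows": [[[0,0,0],[0.06,0.1,0.03],-1],[[0,0,0],[0,0,0],-1],[[0,0,0],[0,0,0],-1]]}}

```text
time: 29.0
eef_pos: [0.5841, 0.1389, 0.0406]
tcp_rot: [-3.018, -0.868, -0.007]
force: [2.0, 2.3, 7.1]
finger_gap: 0.296
```

```bash
python3 st.py -57.5 .568 .161 6; python3 nosegap.py last
```

```text
t 29.25 along 27.31 lat(left) 1.75 z 40.62 yaw 32.1 Ftool [ 3.3  -1.1  -6.39] Ttool [0.27 0.68 0.  ] gap 0.3
nose px 25.5 308.0 r 11.6 world [513.2 250.7] tool [  -0.79 -132.43   25.78]
   upper 43 ang -9.96 dist 4.74 res 0.18
   lower 29 ang 80.96 dist 5.77 res 0.55
tip px 523.0 308.0 r 11.7 world [633.9  58.4] tool [-0.81 94.64 25.85]
   upper 43 ang 81.63 dist 5.2 res 0.12
   lower 21 ang -8.62 dist 4.12 res 0.55
len 227.1 dir -57.91
```

Call:
{"op": "step_arm", "data": {"rows": [[[0,0,0],[0,0.1,0],-1],[[0,0,0],[0,0,0],-1]]}}

```text
time: 29.45
eef_pos: [0.5847, 0.138, 0.0406]
tcp_rot: [-3.018, -0.868, -0.007]
force: [1.5, 2.5, 7.0]
finger_gap: 0.298
```

```bash
python3 st.py -57.5 .568 .161 6; python3 nosegap.py last
```

```text
t 29.7 along 28.31 lat(left) 1.74 z 40.61 yaw 32.1 Ftool [ 3.1  -1.46 -6.34] Ttool [ 0.29  0.67 -0.  ] gap 0.3
nose px 23.3 307.9 r 11.4 world [513.2 250.8] tool [  -0.73 -133.42   25.76]
   upper 43 ang -9.93 dist 4.71 res 0.15
   lower 29 ang 81.65 dist 6.09 res 0.38
tip px 522.5 308.0 r 11.6 world [634.3  57.7] tool [-0.8  94.44 25.82]
   upper 43 ang 81.65 dist 4.72 res 0.09
   lower 22 ang -8.58 dist 3.54 res 0.41
len 227.9 dir -57.92
```

Call:
{"op": "step_arm", "data": {"rows": [[[0,0,0],[0,0.1,0],-1],[[0,0,0],[0,0,0],-1]]}}

```text
time: 29.9
eef_pos: [0.5851, 0.1374, 0.0406]
tcp_rot: [-3.018, -0.868, -0.007]
force: [1.2, 3.5, 6.9]
finger_gap: 0.293
```

```bash
python3 st.py -57.5 .568 .161 6; python3 nosegap.py last | grep -v len; python3 - <<'E'
from h import *
c=ld("last"); k=np.hstack([c["pixels"][250:400,0:100],c["pixels"][250:400,470:600]]); cv2.imwrite("pics/c13.png",cv2.resize(k,None,fx=3.4,fy=3.4,interpolation=cv2.INTER_CUBIC))
E
```

```text
t 30.15 along 29.08 lat(left) 1.75 z 40.61 yaw 32.11 Ftool [ 3.29 -1.7  -6.95] Ttool [0.37 0.69 0.01] gap 0.3
nose px 21.5 308.0 r 11.6 world [513.1 250.8] tool [  -0.84 -134.36   25.83]
   upper 43 ang -9.84 dist 4.63 res 0.14
   lower 29 ang 82.38 dist 6.46 res 0.53
tip px 520.8 308.4 r 11.7 world [634.1  57.6] tool [-1.02 93.64 25.84]
   upper 43 ang 81.69 dist 4.88 res 0.1
   lower 21 ang -9.38 dist 3.79 res 0.55
```

View pics/c13.png

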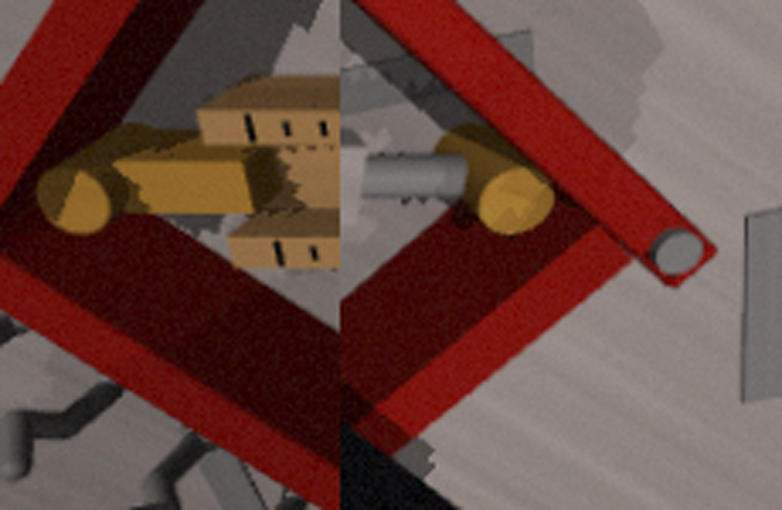

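```bash
cat > gap2.py <<'E'
from nosegap import *
def edges(c):
    # lower rails' inner top edge: brightness boundary bright-red(top)/dark-red(face): use V gradient along columns
    px=c["pixels"].astype(float); rr=cv2.GaussianBlur(px[...,2],(0,0),1.0)
    res={}
    for side,cu,cv_ in (("nose",None,None),("tip",None,None)):
        pts=[]
        cols=range(5,100,2) if side=="nose" else range(492,545,2)
        # guess line from fit model
        prev=None
        for u in cols:
            col=rr[:,u]; g=np.gradient(col)
            lo,hi=(320,400) if side=="nose" else (310,372)
            v=lo+g[lo:hi].argmax()
            if g[v]>8:
                y0,y1,y2=g[v-1],g[v],g[v+1]; dv=.5*(y0-y2)/(y0-2*y1+y2+1e-9); pts.append((u,v+dv))
        res[side]=np.array(pts)
    return res
if __name__=="__main__":
    c=ld(sys.argv[1]); E=edges(c)
    pin=dict(nose=(float(sys.argv[2]),float(sys.argv[3])),tip=(float(sys.argv[4]),float(sys.argv[5])))
    for s in ("nose","tip"):
        q=np.array([onz(c,u,v,.022)[:2]*1000 for u,v in E[s]],np.float32); T=onz(c,*pin[s],.0148)[:2]*1000
        for _ in range(3):
            vx,vy,x0,y0=cv2.fitLine(q,cv2.DIST_HUBER,0,.01,.01).ravel(); r=(q-[x0,y0])@np.array([-vy,vx]); q=q[abs(r)<max(.3,2*np.median(abs(r)))]
        print(s,"lower rail n",len(q),"ang",np.degrees(np.arctan2(vy,vx)).round(2),"dist",abs((T-[x0,y0])@[-vy,vx]).round(2),"res",r.std().round(2))
E
python3 gap2.py last 21.5 308 520.8 308.4
```

```text
nose lower rail n 13 ang -19.65 dist 23.51 res 1.01
tip lower rail n 27 ang -9.73 dist 5.04 res 0.06
```

```bash
sed -i 's/            lo,hi=(320,400) if side=="nose" else (310,372)/            vg=(327+(u)*64\/98.5) if side=="nose" else 340; lo,hi=(int(vg)-9,int(vg)+9) if side=="nose" else (310,372)/' gap2.py; python3 gap2.py last 21.5 308 520.8 308.4
```

```text
nose lower rail n 48 ang 81.74 dist 7.42 res 0.03
tip lower rail n 27 ang -9.73 dist 5.04 res 0.06
```

Call:
{"op": "step_arm", "data": {"rows": [[[0,0,0],[0,-0.7,0],-1],[[0,0,0],[0,-0.9,0],-1],[[0,0,0],[0,-0.9,0],-1],[[0,0,0],[0,-0.8,0],-1],[[0,0,0],[0,-0.3,0],-1]]}}

```text
time: 30.65
eef_pos: [0.5663, 0.1673, 0.0406]
tcp_rot: [3.019, 0.869, 0.008]
force: [2.7, 0.9, 5.6]
finger_gap: 0.298
```

Call:
{"op": "step_arm", "data": {"rows": [[[0,0,0],[0,0,0],-1],[[0,0,0],[0,0,0],-1]]}}

```text
time: 30.85
eef_pos: [0.5662, 0.1675, 0.0406]
tcp_rot: [-3.018, -0.868, -0.007]
force: [1.9, 1.0, 6.6]
finger_gap: 0.299
```

```bash
python3 st.py -57.5 .568 .161 4; python3 nosegap.py last
```

```text
t 31.0 along -6.5 lat(left) 1.94 z 40.63 yaw 32.09 Ftool [ 2.83 -0.86 -5.93] Ttool [ 0.19  0.64 -0.  ] gap 0.3
nose px 98.0 307.5 r 11.9 world [513.9 250.6] tool [ -0.24 -98.13  25.77]
   upper 43 ang -9.52 dist 4.54 res 0.12
   lower 27 ang 80.57 dist 6.85 res 0.44
tip px 522.0 307.5 r 11.5 world [615.8  87.5] tool [-0.56 94.18 25.87]
   upper 43 ang 81.72 dist 27.09 res 0.18
   lower 7 ang -5.3 dist 27.33 res 1.07
len 192.3 dir -58.0
```

Call:
{"op": "step_arm", "data": {"rows": [[[0,0,-0.008],[-0.15,-0.2,-0.03],-1],[[0,0,0],[0,-0.2,0],-1],[[0,0,0],[0,0,0],-1]]}}

```text
time: 31.3
eef_pos: [0.5626, 0.1699, 0.0406]
tcp_rot: [-3.015, -0.881, -0.007]
force: [4.4, 0.9, 5.7]
finger_gap: 0.302
```

```bash
python3 st.py -57.5 .568 .161 4; python3 nosegap.py last; python3 - <<'E'
from h import *
crop(ld("last"),0,240,200,390,4,"pics/c14.png")
E
```

```text
t 31.45 along -10.39 lat(left) 0.25 z 40.64 yaw 32.56 Ftool [ 4.52  1.2  -5.89] Ttool [-0.22  0.93  0.09] gap 0.3
nose px 104.0 308.0 r 11.7 world [511.  250.1] tool [ -0.5  -95.41  25.76]
   upper 43 ang -9.67 dist 5.67 res 0.13
   lower 27 ang 82.02 dist 4.45 res 0.32
tip px 522.4 308.2 r 11.1 world [612.7  89.8] tool [-0.97 94.44 25.91]
   upper 43 ang 81.9 dist 30.47 res 0.18
lower few
len 189.8 dir -57.58
```

View pics/c14.png

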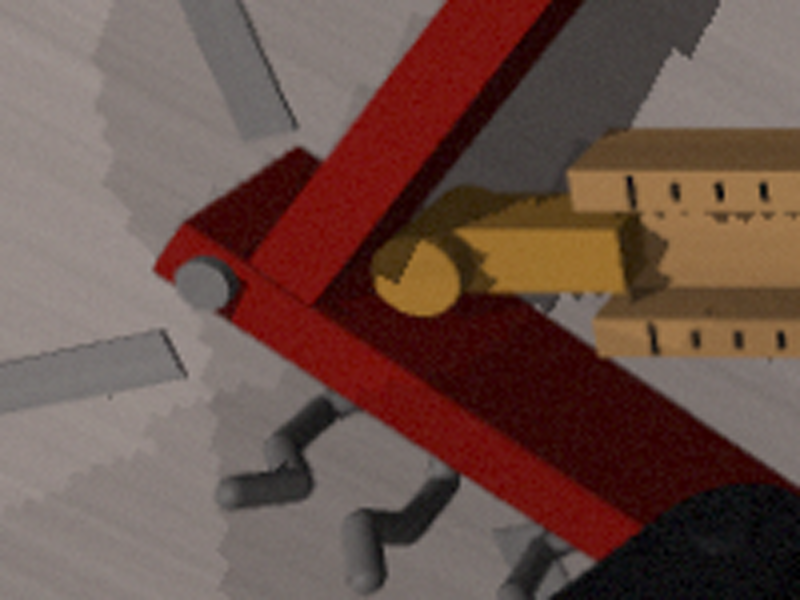

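Call:
{"op": "step_arm", "data": {"rows": [[[0,0,0],[0.04,-0.12,0],-1],[[0,0,0],[0,0,0],-1],[[0,0,0],[0,0,0],-1]]}}

```text
time: 31.75
eef_pos: [0.5624, 0.1702, 0.0406]
tcp_rot: [3.015, 0.88, 0.006]
force: [4.1, 0.4, 6.5]
finger_gap: 0.292
```

```bash
python3 st.py -57.5 .568 .161 4; python3 nosegap.py last
```

```text
t 31.9 along -10.76 lat(left) 0.28 z 40.62 yaw 32.53 Ftool [ 3.41  2.25 -6.28] Ttool [-0.52  0.79  0.04] gap 0.3
nose px 105.0 307.5 r 11.9 world [511.4 250.1] tool [ -0.15 -94.85  25.65]
   upper 43 ang -9.64 dist 5.55 res 0.14
   lower 26 ang 83.23 dist 5.35 res 0.4
tip px 522.3 308.0 r 11.1 world [612.6  90.2] tool [-0.84 94.41 25.96]
   upper 43 ang 81.73 dist 30.61 res 0.15
   lower 5 ang -6.31 dist 29.89 res 0.65
len 189.3 dir -57.68
```

Call:
{"op": "step_arm", "data": {"rows": [[[0,0,0],[0.06,-0.1,0],-1],[[0,0,0],[0,0,0],-1],[[0,0,0],[0,0,0],-1]]}}

```text
time: 32.2
eef_pos: [0.5625, 0.1703, 0.0406]
tcp_rot: [3.014, 0.879, 0.005]
force: [3.6, -2.7, 6.4]
finger_gap: 0.294
```

```bash
python3 st.py -57.5 .568 .161 4; python3 nosegap.py last|head -3
```

```text
t 32.35 along -10.81 lat(left) 0.36 z 40.6 yaw 32.5 Ftool [ 2.36  4.07 -6.48] Ttool [-0.78  0.54  0.  ] gap 0.3
nose px 105.0 308.0 r 11.7 world [511.3 250.1] tool [ -0.38 -94.83  25.55]
   upper 43 ang -9.64 dist 5.61 res 0.14
   lower 27 ang 81.54 dist 4.69 res 0.38
```

Call:
{"op": "step_arm", "data": {"rows": [[[0,0,0],[0.04,-0.08,0],-1],[[0,0,0],[0,0,0],-1],[[0,0,0],[0,0,0],-1]]}}

```text
time: 32.65
eef_pos: [0.5625, 0.1704, 0.0406]
tcp_rot: [3.014, 0.878, 0.005]
force: [5.0, -4.3, 7.9]
finger_gap: 0.297
```

```bash
python3 st.py -57.5 .568 .161 4; python3 nosegap.py last
```

```text
t 32.8 along -10.83 lat(left) 0.41 z 40.6 yaw 32.47 Ftool [ 1.71  5.6  -7.3 ] Ttool [-0.94  0.39  0.01] gap 0.3
nose px 105.3 308.4 r 11.2 world [511.3 249.9] tool [ -0.52 -94.72  25.48]
   upper 43 ang -9.65 dist 5.78 res 0.13
   lower 27 ang 81.77 dist 4.78 res 0.37
tip px 522.3 308.0 r 11.1 world [612.6  90.1] tool [-0.94 94.48 26.12]
   upper 43 ang 81.65 dist 30.64 res 0.21
   lower 5 ang -5.4 dist 28.94 res 0.65
len 189.2 dir -57.65
```

Call:
{"op": "step_arm", "data": {"rows": [[[0,0,0],[0.1,-0.04,-0.05],-1],[[0,0,0],[0.05,-0.04,0],-1],[[0,0,0],[0,0,0],-1]]}}

```text
time: 33.1
eef_pos: [0.5624, 0.1707, 0.0406]
tcp_rot: [3.013, 0.877, 0.0]
force: [2.1, -5.5, 6.9]
finger_gap: 0.3
```

```bash
python3 st.py -57.5 .568 .161 4; python3 nosegap.py last
```

```text
t 33.25 along -11.16 lat(left) 0.5 z 40.6 yaw 32.45 Ftool [-0.72  6.02 -7.43] Ttool [-1.12 -0.11 -0.03] gap 0.3
nose px 105.0 308.5 r 11.9 world [511.1 250.3] tool [ -0.56 -94.8   25.44]
   upper 43 ang -9.54 dist 5.36 res 0.12
   lower 27 ang 82.64 dist 4.93 res 0.51
tip px 522.0 307.5 r 11.3 world [612.5  90.6] tool [-0.7  94.32 26.13]
   upper 43 ang 81.69 dist 30.78 res 0.17
lower few
len 189.1 dir -57.6
```

Call:
{"op": "step_arm", "data": {"rows": [[[0,0,0],[0.1,-0.02,-0.08],-1],[[0,0,0],[0,0,0],-1],[[0,0,0],[0,0,0],-1]]}}

```text
time: 33.55
eef_pos: [0.5622, 0.1716, 0.0406]
tcp_rot: [3.013, 0.877, -0.003]
force: [1.7, -4.7, 5.2]
finger_gap: 0.296
```

```bash
python3 st.py -57.5 .568 .161 4; python3 nosegap.py last
```

```text
t 33.7 along -12.06 lat(left) 0.79 z 40.64 yaw 32.46 Ftool [-1.48  5.52 -5.12] Ttool [-1.16 -0.31  0.03] gap 0.3
nose px 105.1 308.0 r 11.6 world [511.  251.3] tool [ -0.39 -94.78  25.59]
   upper 43 ang -9.6 dist 4.46 res 0.12
   lower 27 ang 81.54 dist 4.18 res 0.31
tip px 522.2 307.5 r 11.1 world [612.2  91.5] tool [-0.7  94.34 26.1 ]
   upper 43 ang 81.41 dist 31.02 res 0.2
lower few
len 189.1 dir -57.63
```

Call:
{"op": "step_arm", "data": {"rows": [[[0,0,0],[-0.05,0.5,0.05],-1],[[0,0,0],[0,0.8,0],-1],[[0,0,0],[0,0.8,0],-1],[[0,0,0],[0,0.8,0],-1],[[0,0,0],[0,0.7,0],-1]]}}

```text
time: 34.2
eef_pos: [0.5796, 0.1443, 0.0406]
tcp_rot: [-3.015, -0.881, 0.005]
force: [-3.5, 0.1, 10.0]
finger_gap: 0.298
```

Call:
{"op": "step_arm", "data": {"rows": [[[0,0,0],[0,0,0],-1],[[0,0,0],[0,0,0],-1]]}}

```text
time: 34.4
eef_pos: [0.5803, 0.1431, 0.0406]
tcp_rot: [3.015, 0.879, -0.003]
force: [-1.4, -3.3, 8.8]
finger_gap: 0.297
```

```bash
python3 st.py -57.5 .568 .161 4; python3 nosegap.py last; python3 gap2.py last 30 308 522.5 307.7
```

```text
t 34.55 along 21.69 lat(left) 0.78 z 40.61 yaw 32.53 Ftool [-2.44  1.33 -8.35] Ttool [-0.4  -0.46  0.09] gap 0.3
nose px 33.5 307.5 r 11.9 world [510.7 251.2] tool [  -0.51 -128.51   25.82]
   upper 43 ang -9.93 dist 4.7 res 0.15
   lower 29 ang 80.87 dist 3.13 res 0.58
tip px 523.0 309.0 r 11.7 world [630.1  62.6] tool [-1.32 94.73 25.84]
   upper 43 ang 81.67 dist 9.55 res 0.13
   lower 19 ang -7.65 dist 7.32 res 0.4
len 223.2 dir -57.68
nose lower rail n 7 ang 81.32 dist 13.78 res 0.71
tip lower rail n 24 ang -9.95 dist 9.96 res 0.05
```

Call:
{"op": "step_arm", "data": {"rows": [[[0,0,0],[0,0.3,0],-1],[[0,0,0],[0,0.2,0],-1],[[0,0,0],[0,0,0],-1]]}}

```text
time: 34.85
eef_pos: [0.5824, 0.1399, 0.0406]
tcp_rot: [-3.015, -0.881, 0.004]
force: [-2.1, -1.2, 9.5]
finger_gap: 0.295
```

```bash
python3 st.py -57.5 .568 .161 5; python3 nosegap.py last; python3 gap2.py last 30 308 522.5 308
```

```text
t 35.05 along 25.55 lat(left) 0.79 z 40.59 yaw 32.56 Ftool [-2.62 -0.22 -8.71] Ttool [-0.06 -0.54  0.09] gap 0.3
nose px 26.0 307.0 r 11.7 world [510.9 251.1] tool [  -0.33 -132.18   25.94]
   upper 43 ang -9.94 dist 4.8 res 0.14
   lower 29 ang 82.35 dist 4.08 res 0.47
tip px 523.0 309.0 r 11.7 world [632.2  59.5] tool [-1.19 94.63 25.67]
   upper 43 ang 81.66 dist 7.0 res 0.11
   lower 21 ang -8.11 dist 4.74 res 0.41
len 226.8 dir -57.66
nose lower rail n 13 ang 84.62 dist 5.89 res 0.38
tip lower rail n 27 ang -9.79 dist 7.14 res 0.05
```

Call:
{"op": "step_arm", "data": {"rows": [[[0,0,0],[0,0.1,0],-1],[[0,0,0],[0,0,0],-1]]}}

```text
time: 35.25
eef_pos: [0.5827, 0.1393, 0.0405]
tcp_rot: [-3.015, -0.881, 0.005]
force: [-3.0, -1.2, 8.8]
finger_gap: 0.295
```

```bash
python3 st.py -57.5 .568 .161 5; python3 nosegap.py last; python3 gap2.py last 30 308 522.5 308
```

```text
t 35.45 along 26.18 lat(left) 0.79 z 40.57 yaw 32.57 Ftool [-2.8  -1.08 -9.28] Ttool [ 0.07 -0.54  0.12] gap 0.3
nose px 24.5 307.0 r 11.6 world [510.8 251.2] tool [  -0.37 -132.96   25.99]
   upper 43 ang -9.91 dist 4.7 res 0.12
   lower 29 ang 81.71 dist 3.83 res 0.67
tip px 523.5 308.9 r 11.2 world [632.8  58.8] tool [-1.13 94.82 25.63]
   upper 43 ang 81.51 dist 6.27 res 0.1
   lower 21 ang -9.46 dist 4.64 res 0.38
len 227.8 dir -57.62
nose lower rail n 34 ang 81.92 dist 6.32 res 0.09
tip lower rail n 26 ang -9.86 dist 6.73 res 0.05
```

Call:
{"op": "step_arm", "data": {"rows": [[[0,0,0],[0,0.15,0],-1],[[0,0,0],[0,0,0],-1]]}}

```text
time: 35.65
eef_pos: [0.5835, 0.1381, 0.0406]
tcp_rot: [-3.015, -0.881, 0.005]
force: [-2.7, -0.9, 9.0]
finger_gap: 0.299
```

```bash
python3 st.py -57.5 .568 .161 5; python3 nosegap.py last|grep -v len; python3 gap2.py last 30 308 522.5 308|tail -1
```

```text
t 35.85 along 27.69 lat(left) 0.8 z 40.58 yaw 32.58 Ftool [-2.69 -0.97 -9.49] Ttool [ 0.08 -0.59  0.1 ] gap 0.3
nose px 20.5 307.5 r 11.5 world [510.3 251.4] tool [  -0.67 -134.94   26.01]
   upper 43 ang -9.9 dist 4.52 res 0.12
   lower 29 ang 82.32 dist 3.48 res 0.5
tip px 522.5 308.0 r 11.6 world [633.7  58.3] tool [-0.7  94.28 25.65]
   upper 43 ang 81.62 dist 5.37 res 0.16
   lower 22 ang -8.83 dist 4.11 res 0.5
tip lower rail n 27 ang -9.84 dist 5.61 res 0.05
```

Call:
{"op": "step_arm", "data": {"rows": [[[0,0,0],[0,0.12,0],-1],[[0,0,0],[0,0,0],-1]]}}

```text
time: 36.05
eef_pos: [0.5841, 0.1372, 0.0406]
tcp_rot: [-3.015, -0.881, 0.005]
force: [-2.3, -0.7, 8.4]
finger_gap: 0.295
```

```bash
python3 st.py -57.5 .568 .161 5; python3 nosegap.py last; python3 gap2.py last 30 308 522.5 308
```

```text
t 36.25 along 28.71 lat(left) 0.82 z 40.58 yaw 32.58 Ftool [-2.79 -1.35 -9.25] Ttool [ 0.12 -0.6   0.1 ] gap 0.3
nose px 18.9 307.2 r 11.7 world [510.5 251.3] tool [  -0.52 -135.71   26.04]
   upper 43 ang -9.9 dist 4.6 res 0.12
   lower 29 ang 80.82 dist 3.02 res 0.62
tip px 521.4 308.7 r 11.6 world [633.7  57.6] tool [-1.05 93.8  25.63]
   upper 43 ang 81.71 dist 5.36 res 0.11
   lower 22 ang -7.19 dist 3.01 res 0.39
len 229.5 dir -57.55
nose lower rail n 48 ang 81.71 dist 7.92 res 0.03
tip lower rail n 27 ang -9.86 dist 4.9 res 0.05
```

```bash
python3 gap2.py last 18.9 307.2 521.4 308.7
```

```text
nose lower rail n 48 ang 81.71 dist 4.77 res 0.03
tip lower rail n 27 ang -9.86 dist 4.99 res 0.05
```

Call:
{"op": "step_arm", "data": {"rows": [[[0,0,0],[0,0.12,0],-1],[[0,0,0],[0,0,0],-1]]}}

```text
time: 36.45
eef_pos: [0.5846, 0.1365, 0.0406]
tcp_rot: [-3.014, -0.881, 0.005]
force: [-3.0, -0.1, 9.1]
finger_gap: 0.294
```

```bash
python3 st.py -57.5 .568 .161 5; python3 nosegap.py last; python3 gap2.py last 17 307.2 520 308.7; python3 - <<'E'
from h import *
c=ld("last"); k=np.hstack([c["pixels"][250:400,0:100],c["pixels"][250:400,470:600]]); cv2.imwrite("pics/c15.png",cv2.resize(k,None,fx=3.4,fy=3.4,interpolation=cv2.INTER_CUBIC))
E
```

```text
t 36.65 along 29.56 lat(left) 0.81 z 40.56 yaw 32.59 Ftool [-2.72 -1.9  -9.32] Ttool [ 0.23 -0.6   0.11] gap 0.3
nose px 17.1 307.3 r 11.9 world [510.4 251.3] tool [  -0.58 -136.63   26.04]
   upper 43 ang -9.97 dist 4.69 res 0.12
   lower 29 ang 81.98 dist 3.39 res 0.41
tip px 520.0 309.0 r 11.7 world [633.7  57.4] tool [-1.12 93.17 25.54]
   upper 43 ang 81.61 dist 5.2 res 0.1
   lower 22 ang -7.35 dist 2.88 res 0.44
len 229.8 dir -57.54
nose lower rail n 48 ang 81.82 dist 4.71 res 0.04
tip lower rail n 27 ang -9.84 dist 4.91 res 0.07
```

View pics/c15.png

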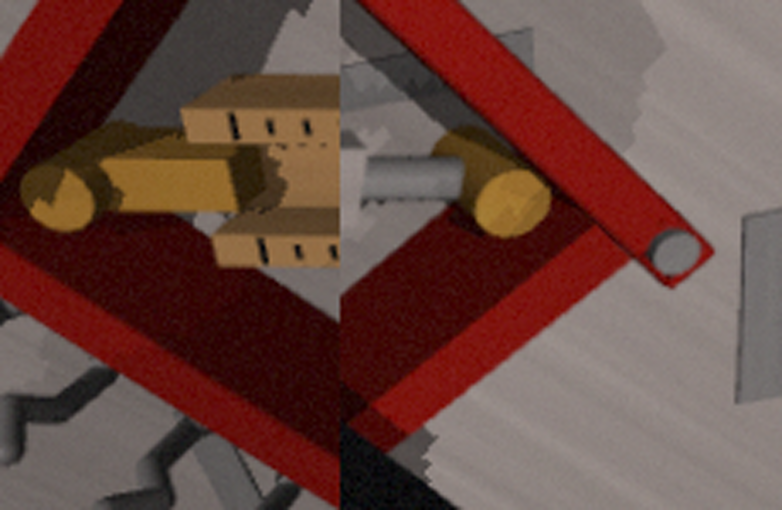

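Call:
{"op": "step_arm", "data": {"rows": [[[0,0,0],[-0.04,0,-0.06],-1],[[0,0,0],[0,0,0],-1],[[0,0,0],[0,0,0],-1]]}}

```text
time: 36.95
eef_pos: [0.5846, 0.1365, 0.0406]
tcp_rot: [-3.014, -0.881, 0.004]
force: [-2.4, 1.1, 5.8]
finger_gap: 0.301
```

```bash
python3 st.py -57.5 .568 .161 5; python3 nosegap.py last; python3 gap2.py last 17 307.2 520 308.7
```

```text
t 37.15 along 29.59 lat(left) 0.79 z 40.61 yaw 32.6 Ftool [-2.28 -2.56 -5.7 ] Ttool [ 0.37 -0.47  0.13] gap 0.3
nose px 17.1 307.3 r 11.9 world [510.3 251.3] tool [  -0.6  -136.66   26.1 ]
   upper 43 ang -9.94 dist 4.69 res 0.14
   lower 29 ang 82.73 dist 3.72 res 0.57
tip px 519.6 308.5 r 11.6 world [633.8  57.7] tool [-0.9  92.99 25.61]
   upper 43 ang 81.63 dist 5.16 res 0.1
   lower 21 ang -7.46 dist 3.04 res 0.45
len 229.6 dir -57.47
nose lower rail n 48 ang 81.75 dist 4.63 res 0.03
tip lower rail n 27 ang -9.86 dist 4.86 res 0.07
```

Call:
{"op": "step_arm", "data": {"rows": [[[0,0,0],[-0.06,0,-0.06],-1],[[0,0,0],[0,0,0],-1],[[0,0,0],[0,0,0],-1]]}}

```text
time: 37.45
eef_pos: [0.5849, 0.1359, 0.0407]
tcp_rot: [-3.014, -0.882, 0.001]
force: [-0.4, 1.0, -3.3]
finger_gap: 0.294
```

```bash
python3 st.py -57.5 .568 .161 5; python3 nosegap.py last|grep -v lower
```

```text
t 37.65 along 30.48 lat(left) 0.85 z 40.8 yaw 32.61 Ftool [ 0.19 -1.65  4.31] Ttool [ 0.35  0.04 -0.02] gap 0.29
nose px 16.8 308.3 r 11.7 world [510.4 250.4] tool [  -1.27 -137.     26.26]
   upper 43 ang -9.91 dist 5.48 res 0.15
tip px 518.0 308.0 r 11.4 world [634.2  57.4] tool [-0.92 92.41 26.08]
   upper 43 ang 81.74 dist 4.8 res 0.1
len 229.4 dir -57.32
```

Call:
{"op": "step_arm", "data": {"rows": [[[0,0,0],[0,-0.1,0.03],-1],[[0,0,0],[0,0,0],-1],[[0,0,0],[0,0,0],-1]]}}

```text
time: 37.95
eef_pos: [0.5851, 0.1363, 0.0413]
tcp_rot: [-3.015, -0.881, -0.001]
force: [-1.6, -0.3, -4.6]
finger_gap: 0.298
```

```bash
python3 st.py -57.5 .568 .161 5; python3 nosegap.py last; python3 gap2.py last 17 307.8 519.6 308.5
```

```text
t 38.15 along 30.07 lat(left) 1.25 z 41.43 yaw 32.56 Ftool [-1.67 -1.12  5.15] Ttool [ 0.32 -0.37  0.13] gap 0.3
nose px 16.7 307.5 r 11.6 world [510.4 251.6] tool [  -1.07 -137.37   26.7 ]
   upper 43 ang -9.96 dist 4.44 res 0.12
   lower 29 ang 82.78 dist 3.8 res 0.45
tip px 518.5 308.4 r 12.0 world [634.1  57.1] tool [-1.46 93.08 26.66]
   upper 43 ang 81.7 dist 4.83 res 0.1
   lower 21 ang -8.61 dist 3.12 res 0.42
len 230.5 dir -57.53
nose lower rail n 48 ang 81.75 dist 4.6 res 0.04
tip lower rail n 25 ang -9.78 dist 4.14 res 0.05
```

Call:
{"op": "step_arm", "data": {"rows": [[[0,0,0],[0,0,0.06],-1],[[0,0,0],[0,0,0.03],-1],[[0,0,0],[0,0,0],-1],[[0,0,0],[0,0,0],-1]]}}

```text
time: 38.55
eef_pos: [0.5855, 0.1363, 0.041]
tcp_rot: [-3.015, -0.881, -0.002]
force: [-5.0, -2.2, -1.6]
finger_gap: 0.296
```

```bash
python3 st.py -57.5 .568 .161 5; python3 nosegap.py last; python3 gap2.py last 17 307.5 519 308.5
```

```text
t 38.75 along 30.25 lat(left) 1.57 z 40.98 yaw 32.57 Ftool [-4.74 -1.09  0.84] Ttool [-0.01 -1.09  0.23] gap 0.3
nose px 16.8 307.3 r 11.7 world [511.4 251.3] tool [  -0.65 -136.79   26.11]
   upper 43 ang -9.77 dist 4.37 res 0.11
   lower 29 ang 80.19 dist 3.85 res 0.43
tip px 518.0 308.5 r 11.5 world [634.4  57.7] tool [-1.24 92.6  26.18]
   upper 43 ang 81.67 dist 4.57 res 0.1
   lower 21 ang -7.74 dist 3.29 res 0.35
len 229.4 dir -57.57
nose lower rail n 48 ang 81.76 dist 5.65 res 0.04
tip lower rail n 25 ang -9.88 dist 4.8 res 0.05
```

Call:
{"op": "step_arm", "data": {"rows": [[[0,0,0],[-0.08,0,0],-1],[[0,0,0],[-0.06,-0.03,0],-1],[[0,0,0],[0,0,0],-1],[[0,0,0],[0,0,0],-1]]}}

```text
time: 39.15
eef_pos: [0.5849, 0.1365, 0.041]
tcp_rot: [-3.015, -0.882, -0.005]
force: [-1.6, -1.4, -2.7]
finger_gap: 0.296
```

```bash
python3 st.py -57.5 .568 .161 5; python3 nosegap.py last; python3 gap2.py last 17 307.5 518.5 308.5
```

```text
t 39.35 along 29.7 lat(left) 1.05 z 41.02 yaw 32.61 Ftool [-1.45  0.17  2.58] Ttool [-0.16 -0.34  0.11] gap 0.3
nose px 18.0 306.5 r 11.9 world [511.3 251.1] tool [  -0.23 -136.16   26.2 ]
   upper 43 ang -9.86 dist 4.6 res 0.14
   lower 29 ang 82.3 dist 4.46 res 0.68
tip px 519.3 308.0 r 12.0 world [634.3  57.5] tool [-0.98 93.2  26.24]
   upper 43 ang 81.63 dist 4.69 res 0.1
   lower 22 ang -9.1 dist 3.93 res 0.45
len 229.4 dir -57.58
nose lower rail n 48 ang 81.77 dist 4.78 res 0.04
tip lower rail n 26 ang -9.88 dist 5.11 res 0.05
```

Call:
{"op": "step_arm", "data": {"rows": [[[0,0,0],[-0.03,0,0.04],-1],[[0,0,0],[0,0,0.02],-1],[[0,0,0],[0,0,0],-1]]}}

```text
time: 39.65
eef_pos: [0.5847, 0.1366, 0.0407]
tcp_rot: [-3.014, -0.882, -0.006]
force: [-0.2, 0.2, -0.3]
finger_gap: 0.299
```

```bash
python3 st.py -57.5 .568 .161 5; python3 nosegap.py last; python3 gap2.py last 17.5 307 518.8 308.3
```

```text
t 39.85 along 29.56 lat(left) 0.9 z 40.7 yaw 32.6 Ftool [-0.1  -0.86  0.32] Ttool [ 0.05 -0.03  0.03] gap 0.3
nose px 17.5 307.5 r 11.5 world [510.8 251.1] tool [  -0.6  -136.26   25.88]
   upper 43 ang -9.77 dist 4.71 res 0.11
   lower 29 ang 81.59 dist 3.63 res 0.45
tip px 520.5 308.9 r 11.6 world [634.1  57. ] tool [-1.3  93.63 25.9 ]
   upper 43 ang 81.68 dist 4.87 res 0.13
   lower 22 ang -9.11 dist 3.05 res 0.47
len 229.9 dir -57.57
nose lower rail n 48 ang 81.78 dist 5.33 res 0.04
tip lower rail n 26 ang -9.84 dist 5.33 res 0.06
```

Call:
{"op": "step_arm", "data": {"rows": [[[0,0,0],[0,0,0.05],-1],[[0,0,0],[0,0,0],-1],[[0,0,0],[0,0.08,0],-1],[[0,0,0],[0,0,0],-1],[[0,0,0],[0,0,0],-1]]}}

```text
time: 40.35
eef_pos: [0.5849, 0.1362, 0.0406]
tcp_rot: [-3.014, -0.882, -0.005]
force: [-1.1, 1.2, 5.9]
finger_gap: 0.298
```

```bash
python3 st.py -57.5 .568 .161 5; python3 nosegap.py last; python3 gap2.py last 17 307 519.5 308.7
```

```text
t 40.55 along 29.96 lat(left) 0.94 z 40.61 yaw 32.61 Ftool [-0.49 -2.56 -5.63] Ttool [ 0.4  -0.28  0.03] gap 0.3
nose px 16.5 307.5 r 11.9 world [510.8 251.2] tool [  -0.59 -136.7    25.85]
   upper 43 ang -9.93 dist 4.69 res 0.16
   lower 29 ang 80.77 dist 3.28 res 0.47
tip px 519.5 308.6 r 11.5 world [634.2  57.3] tool [-1.1  93.1  25.76]
   upper 43 ang 81.7 dist 4.78 res 0.12
   lower 21 ang -7.19 dist 2.74 res 0.34
len 229.8 dir -57.51
nose lower rail n 48 ang 81.73 dist 5.43 res 0.05
tip lower rail n 26 ang -9.96 dist 4.78 res 0.06
```

Call:
{"op": "step_arm", "data": {"rows": [[[0,0,0],[0,0,-0.04],-1],[[0,0,0],[0,0,0],-0.1],[[0,0,0],[0,0,0],0],[[0,0,0],[0,0,0],0]]}}

```text
time: 40.95
eef_pos: [0.5844, 0.1349, 0.0397]
tcp_rot: [-3.015, -0.881, -0.002]
force: [-0.4, 0.9, 0.5]
finger_gap: 0.495
```

```bash
python3 st.py -57.5 .568 .161 5; python3 nosegap.py last; python3 gap2.py last 17 307 519.5 308.7; cp pics/$(ls -t pics|head -1) pics/v2.png
```

```text
t 41.15 along 30.73 lat(left) -0.05 z 39.83 yaw 32.57 Ftool [ 0.2 -0.2  0.1] Ttool [ 0.01 -0.01  0.  ] gap 0.5
nose px 13.0 307.0 r 12.1 world [510.5 251.2] tool [  -0.   -137.62   25.16]
   upper 43 ang -9.93 dist 4.74 res 0.17
   lower 29 ang 81.91 dist 3.56 res 0.54
tip px 519.0 307.0 r 11.7 world [634.3  57.5] tool [5.000e-02 9.231e+01 2.517e+01]
   upper 43 ang 81.64 dist 4.67 res 0.1
   lower 17 ang -9.55 dist 3.88 res 0.44
len 229.9 dir -57.41
nose lower rail n 48 ang 81.77 dist 5.99 res 0.05
tip lower rail n 26 ang -9.96 dist 4.16 res 0.05
```

View pics/v2.png

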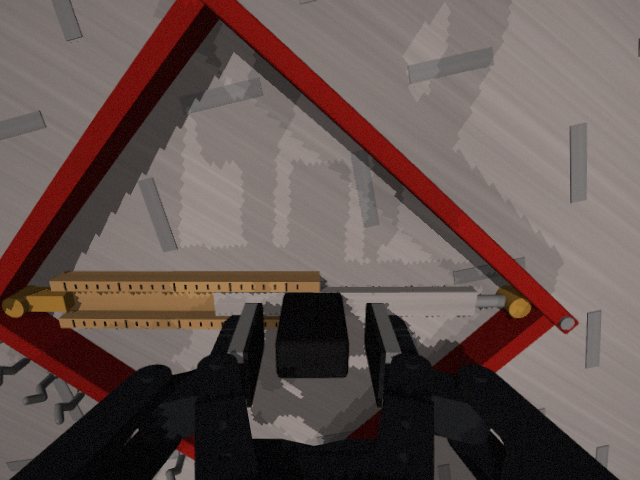

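Call:
{"op": "step_arm", "data": {"rows": [[[0,0,0],[0,0,-0.5],0.15],[[0,0,0],[0,0,-2],0.15],[[0,0,0],[0,0,-3],0.15],[[0,0,0],[0,0,-3],0.15],[[0,0,0],[-3,0,-3],0.15]]}}

```text
time: 41.65
eef_pos: [0.5607, 0.1213, 0.1568]
tcp_rot: [-3.012, -0.885, -0.008]
force: [-0.9, -0.3, 1.1]
finger_gap: 0.575
```

Call:
{"op": "step_arm", "data": {"rows": [[[0,0,0],[-3,0,0],0.15],[[0,0,0],[0,0,0],0.15],[[0,0,0],[0,0,0],0.15]]}}

```text
time: 41.95
eef_pos: [0.5338, 0.1028, 0.1556]
tcp_rot: [-3.015, -0.88, -0.005]
force: [0.1, 0.9, 0.3]
finger_gap: 0.577
```

```bash
python3 - <<'E'
from h import *
c=snap("wrist","20"); snap("side","20"); snap("scene","20")
go([.5,.1,.2])
E
```

```text
t 42.1 pos [0.5342 0.1037 0.1548] xaxis yaw deg 32.63 tilt [ 0.0019  0.0016 -1.    ] shift cm [-3.07 -1.54 -4.52]
F [-0.23  0.4   0.46] T [-0.012  0.029  0.022] gap 0.574
```

View pics/wrist20.png

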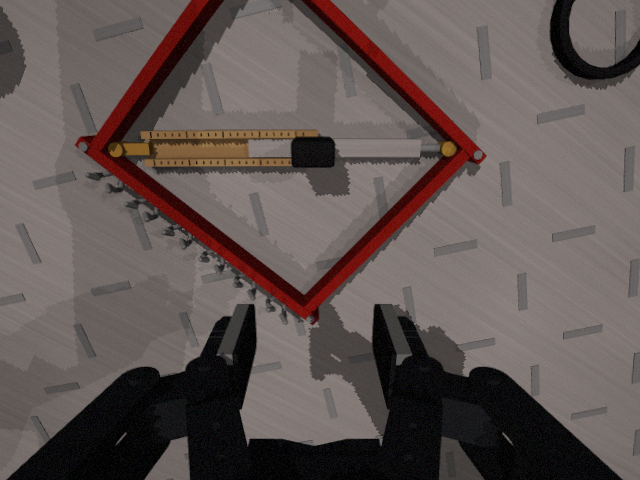

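```bash
python3 - <<'E'
from h import *
c=ld("wrist20"); k=np.hstack([c["pixels"][110:190,70:160],c["pixels"][110:190,400:500]]); cv2.imwrite("pics/c16.png",cv2.resize(k,None,fx=4.2,fy=4.2,interpolation=cv2.INTER_CUBIC))
P=cloud(c); 
hsv=cv2.cvtColor(c["pixels"],cv2.COLOR_BGR2HSV)
y=((hsv[...,0]>14)&(hsv[...,0]<32)&(hsv[...,1]>150)&(hsv[...,2]>35)&(P[...,2]>.0135)&(P[...,2]<.018)).astype(np.uint8)
rr=cv2.GaussianBlur(c["pixels"][...,2].astype(float),(0,0),.8)
pins={}
for n,(a,b) in dict(nose=(95,127),tip=(435,465)).items():
    m=np.zeros_like(y); m[130:170,a:b]=y[130:170,a:b]; m=cv2.morphologyEx(m,cv2.MORPH_OPEN,np.ones((3,3),np.uint8))
    cnt=max(cv2.findContours(m,cv2.RETR_EXTERNAL,cv2.CHAIN_APPROX_NONE)[0],key=cv2.contourArea); (u,v),r=cv2.minEnclosingCircle(cnt); pins[n]=onz(c,u,v,.0148)[:2]*1000; print(n,round(u,1),round(v,1),round(r,1),pins[n].round(1))
d=pins["tip"]-pins["nose"]; print("len",np.linalg.norm(d).round(2),np.degrees(np.arctan2(d[1],d[0])).round(2))
# handle top
m=(P[...,2]>.05)&(P[...,2]<.057); m[:, :270]=0; m[:,360:]=0; m[200:]=0; q=P[m]*1000; u_=d/np.linalg.norm(d); t=(q[:,:2]-pins["nose"])@u_; print("handle along",np.percentile(t,[1,99]).round(1),"centre-to-tip",(np.linalg.norm(d)-np.percentile(t,[1,99]).mean()).round(2))
# red-top edges
b,g,r=[c["pixels"][...,i].astype(int) for i in range(3)]
red=(r>40)&(r>2*g)&(r>2*b)&(P[...,2]>.0205)&(P[...,2]<.026)
from fit import *
v,u=np.nonzero(red); Q=np.array([onz(c,a,bb,.022)[:2] for a,bb in zip(u,v)])*1000
p=fit(Q,[572.7,156.1,-.143,-4.8]); 
for k,(a,bb) in homes(p).items(): print(k,a.round(1),bb.round(1),np.hypot(*(bb-a)).round(1))
E
```

```text
nose 115.3 149.3 7.6 [510.5 251. ]
tip 448.0 148.5 7.8 [634.1  57.3]
len 229.7 -57.47
handle along [123.8 148.7] centre-to-tip 93.43
p [ 5.72689e+02  1.56198e+02 -1.45000e-01 -4.14600e+00] deg -8.3 n [2428 2506 2176 2131] res mean [np.float64(0.42), np.float64(-0.42), np.float64(-0.43), np.float64(0.43)] std [np.float64(2.37), np.float64(2.24), np.float64(2.34), np.float64(2.42)]
L [510.7 251. ] [634.1  57.3] 229.6
R [486.2  82.8] [658.6 225.5] 223.8
```

View pics/c16.png

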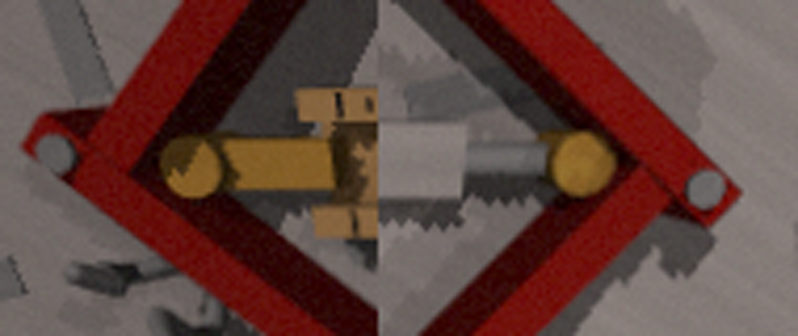

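```bash
python3 -c "
from h import *
print(workorder.job_done(), robot.read_state()['time'])"
```

```text
the job is handed in; nothing more can be done
the job is handed in; nothing more can be done
```

The frame is not square. The diagonal from `clip_left` is about 230 mm and the one from `clip_right` about 223 mm, nose to tip, against 226.7 mm on each for a square frame. That is about 7 mm of difference, a lean of roughly s = −4 to −5 mm. The small wooden rule was handed in released and set along the longer `clip_left` diagonal, at about 42 s of the 72 s allowed.

- **First diagonal (`clip_right`):** I seated the nose, drew the tongue until the tip was pressed in about 1.7 mm, then closed the rule and lifted it out.
- **Regrip between the two:** turning over to the second diagonal brought the last joint to its limit (−2.69 rad). I backed off, set the rule down on free shelf outside the frame, and gripped the handle the other way.
- **Second diagonal (`clip_left`), first seating:** the nose was only against the side rail, about 2 mm off the clip rail, so I closed the rule, seated the nose in both faces and measured again. While easing the load before release the rule lifted briefly, by less than 1 mm. I set it back down and re-seated it.
- **Last check, gripper clear:**
  - The nose was at (510.5, 251.0) mm, against its fitted home at (510.7, 251.0).
  - The tip was at (634.1, 57.3) mm, the same as its fitted home.
  - Nose to tip measured 229.7 mm, with the tip pressed in about 1.5 mm of 5.
- **Forces:** pushes along the rule peaked at about 6 N, so the frame was never forced. I did not touch the other items, but I made no separate check of them at the end.
- **Disagreements:** the camera fits of the lean ranged from about −0.7 to −5.5 mm, so I relied on the contact measurements. The final camera fit gave 229.6 mm and 223.8 mm, which agrees with them within 1 mm. The tongue was also about 2 mm open when I picked the rule up, so the `clip_right` figure could be up to 1.5 mm too low, which leaves the result unchanged.

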